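Chock a tin on the warming slide

ROBOT

A 7-joint arm with a two-finger parallel gripper is mounted at the origin on the work surface. World frame = base frame: x ahead of the robot, y to its left, z up, the work surface at z = 0. Lengths are in m, angles in rad, forces in N, time in s.
With the tool pointing down it reaches from about 0.4 to 0.85 m from the base axis. Payload 10.4 kg.
Tool frame: the origin (TCP) lies between the finger pads; the fingertips stand tips_ahead ahead of it and the grasp point (between the pads) lies 11 mm behind it (tips_ahead is the distance from the TCP to the fingertips, in m); z points along the fingers, x is the direction in which the jaws open and shut, and the axes are right-handed (so a half turn about z gives the same grasp; the last joint's range is limited). The gripper opens to 87 mm and grips with 3 to 60 N. Pads are 19 mm wide; open, the fingers measure 117 mm over their backs; the gripper's body (75 mm by 190 mm) begins 51 mm behind the grasp point.
Start: joints at [1.171, 0.332, -0.065, 1.46, 0.022, 1.35, -0.088], TCP at [0.23, -0.581, 0.231] pointing down, gripper open.
Joint ranges: [-2.6, 2.6], [-0.5, 2.12], [-1.47, 1.34], [0.16, 2.42], [-1.27, 4.41], [0.06, 2.06], [-2.6, 2.6]. Speed limits (rad/s): [2.22, 2.22, 2.79, 2.79, 3.14, 3.14, 3.14].

INTERFACE

Orientations are given as a unit quaternion [x, y, z, w].
In Python, from bench import read_state, camera, close_job, tips_ahead gives the robot as it stands.
- The arm moves only by the tool arm_command, never from a script. Its argument "commands" is a list that holds one entry, the list of rows, each a list of 7 numbers: the turn, a rotation vector about the tool's x, y, z in rad, then the shift along the tool's x, y, z in m, then the opening in per cent of the stroke, from 0 (shut) to 100 (fully open). In form: [[[rx, ry, rz, x, y, z, claw], ...]]. A call has 1 to 20 rows; each row shifts and turns the commanded pose from where the row before left it, along the tool's axes as they then stand; what a row does not reach is not made up. A row lasts 1/8 s, in which the tool goes at most 62.5 mm and 10.7 degrees, less where a joint would pass 70% of its speed; a pose out of reach is approached as far as the arm can. A call with a gripper value outside its range is refused whole. The fingers move at their own pace and stop on an object; "newtons" is the grip in N (left out, the last holds). Time passes only in rows, so rows that do not move let the fingers close. It gives the time, the measured TCP pose, the force and the opening at its end, in the units of the state.
- read_state(): the state, without advancing time (a new reading comes with each control period).
- camera(name): name is "scene" or "top" or "wrist"; returns a dict with "frame" (420x560x3 uint8, red, green, blue), "vfov" (degrees; the focal length in pixels is half the picture's height over the tangent of half this angle, whatever the lens; pixels are square), "cx", "cy" (the principal point, pixels), "k1" (the pictures are not rectified: a ray, as slopes to the right and down, at radius r is drawn at 1 + k1 r^2 times it, then the intrinsics apply), "R" (3x3) and "t" (3): a world point X has camera coordinates R X + t. Camera axes: x right, y down, z forward; pixel columns grow to the right and rows downward; lengths in m; the calibration is good to about 2 mm. A picture is of the moment at which its call begins. There is no depth.
- close_job(): hands the job in, once; it reports no verdict.
The state is a dict: "time": time; "joint_positions": joint angles; "joint_vel": joint speeds; "joint_torque": joint torques, N m; "ee_pos": TCP position; "eef_rot": TCP orientation; "ft_force": force on the tool from outside, world axes, zero at the start; "torque": the same for the moment, N m; "width": finger opening in m.
Only numpy, scipy, OpenCV 4.12 (cv2) and the standard library are available. Lean on these libraries where they do the work, as an engineer would, in place of code of your own. Each camera call takes 0.05 s, during which the arm holds its last target.

TASK

Put the sauce tin on its side under the heat lamp on the sloping slide so that it cannot roll. First push the wedge-ended chock between the two cheeks until its square end is fully home against the foot stop, sloping face uphill; then lay the tin across the slope on the uphill side, bring it gently against the chock and let go only once it is down on the deck and touching the chock, never dropping it or letting it roll. Leave the other things on the counter where they stand.

Things in the scene. Friction and masses are not known exactly. Their poses are not given: they have to be found in the camera images.
- deck: Fixed inclined aluminium deck of the warming slide, 240 mm wide. Origin: on the deck surface and its centre line, at the uphill face of the fixed foot stop (53 mm wide, 26 mm high) near the low end, 22 mm above the counter. x = uphill along the deck, which rises 8 degrees away from the robot and ends at x = 205 mm; y = left across it; z = square off it. Things roll toward the robot.
- mouth (a point): Mouth of the gap between two fixed upright steel cheeks, on the deck surface and centre line, at deck x = 28 mm; axes as the deck's. The cheeks are 24 mm high, 5 mm thick and 44 mm apart from deck x = 0 (foot stop) to 18 mm, then flare outward to the mouth.
- lamp_edge (a point): Middle of the lower front edge of the heat-lamp bar fixed over the deck: at deck x = 117 mm, z = 161 mm. The bar is level, 60 mm deep going back from here, 300 mm wide, 32 mm thick, on two posts 280 mm apart. An upright gripper cannot get down to where the tin goes: lean it back toward the robot 25 to 45 degrees. x = away from the robot, level; y = along the bar; z = up.
- chock_center (a point): Centre, half-way up (17 mm), of the loose grey plastic chock on the counter: 77 mm long, 40 wide, 34 high, about 160 g. x points to its sloping end: the square end is 40 mm behind this point, the full-height part reaches 20 mm ahead, then the face falls at 60 degrees from the base to a blunt toe 6 mm high, 37 mm ahead. It balances 3 mm ahead of this point. y = its width. When home, this point is at deck x = 40 mm.
- chock_toe (a point): Top edge of the chock's blunt toe, at the foot of its sloping face: 37 mm ahead of the chock's centre along its x axis and 6 mm above its underside.
- tin_center (a point): Centre of the task's tin: closed, round, plain paper band, 64 mm diameter, 56 mm long, about 300 g (varies), lying in the cradle, centre 40 mm above the counter. y = its axis, flat ends 28 mm either side; x and z turn as it rolls. Lying on the deck against the sloping face of the chock when that is home, its centre is at deck x = 99 mm, z = 32 mm.
- cradle: Fixed low cradle, 75 x 40 mm plate with two steel rods 40 mm apart, 14 mm high, in which the tin lies; origin at the centre of its underside; its y axis is along the tin's axis. It is narrower than the tin, so the tin's flat ends are free.
- spare_tin: Bystander: another such tin, standing upright (64 mm diameter, 56 mm high); origin at the centre of its underside.
- shaker: Bystander: closed glass shaker jar, 52 mm diameter, 95 mm high; origin at the centre of its underside.
- dip_pot: Bystander: small open dip pot, 68 mm diameter, 36 mm high; origin at the centre of its underside.
- squeeze: Bystander: squeeze bottle, 56 mm diameter, 170 mm high; origin at the centre of its underside.
- tongs: Bystander: steel tongs lying on the counter, 230 mm long, 12 mm high; origin at their joined end, x along them.
- ladle: Bystander: long spoon with wooden handle, 220 mm, lying on the counter; origin at its middle underside, x along it.
Things that resemble listed ones, but are neither listed nor needed, are in the scene too. Of the things like the part that bears chock_center, leave any that is turquoise or yellow; of the rest the larger one is meant.

How it is judged:
On the way, in this order (a step that is already met when the one before it is completed fails the run):
1. the chock is home: between the cheeks, square end against the foot stop, sloping face uphill (x of chock_center in the frame of deck between 0.0365 and 0.0435 m and y of chock_center in the frame of deck between -0.004 and 0.004 m and z of chock_center in the frame of deck between 0.013 and 0.021 m and x of chock_toe in the frame of deck above 0.07 m and angle between the x axis of chock_center and the x axis of deck, either way round below 0.07 rad), for 0.2 s.
2. the tin, still held in the fingers, is down on the deck (within 2.5 mm) and touches the chock (contact force between the fingers and tin above 0.5 N and contact force between tin and chock above 0.2 N and z of tin_center in the frame of deck between 0.0295 and 0.0345 m), for 0.15 s.
At the end, for the whole second after the job is handed in: Chock flat between the cheeks, within 3.5 mm of the foot stop and 4 degrees of straight, sloping face uphill; tin on its side on the deck, touching the chock, centre within 6 mm of where the chock stops it and 15 mm of the centre line, axis within 7 degrees of square; both at rest (all of step 1 and x of tin_center in the frame of deck between 0.0929 and 0.1049 m and y of tin_center in the frame of deck between -0.015 and 0.015 m and z of tin_center in the frame of deck between 0.029 and 0.035 m and angle between the y axis of tin_center and the y axis of deck, either way round below 0.12 rad and linear speed of each of tin, chock below 0.02 m/s and contact force between tin and chock above 0.03 N and contact force between tin and deck above 0.3 N).
It fails at once if the tin moves faster than 0.15 m/s while out of the fingers (dropped or rolling free) (linear speed of tin above 0.15 m/s and contact force between the fingers and tin below 0.05 N).
It fails at once if the tin is pressed against the chock with more than 25 N (contact force between tin and chock above 25 N).
It fails at once if the spare tin, shaker, dip pot, squeeze bottle, tongs or spoon is moved more than 25 mm or tipped (distance of any of spare_tin, shaker, dip_pot, squeeze, tongs, ladle from where it was at the start of the episode above 0.025 m or angle between any of spare_tin, shaker, dip_pot, squeeze, tongs, ladle's own z axis and vertical above 0.3 rad).
It also fails if it takes over 72 s, if anything falls off the work surface, if the arm or the gripper's body presses on something with over 40 N, if the wrist force passes 120 N, or if a joint passes its speed limit or range.

## Working session

There is one attempt and no reset: what is moved stays moved. The work goes in short steps, Python scripts to look and compute and a tool call to move; the robot and the scene stay as the last step left them, time stands still between calls to the robot, and variables do not carry over. Pictures are saved under pics/ and viewed, and the job is handed in when it is done.

Besides the shell and the picture viewer there is one more tool, called after "Emit:" in YAML: its name, and indented under it one key for each argument. arm_command: Moves the arm, as the interface text tells. Its arguments: {"type":"object","properties":{"commands":{"type":"array"},"newtons":{"type":"number"}},"required":["commands"]}

```bash
ls; mkdir -p pics; python3 - <<'E'
from bench import *
import cv2
print(read_state()); print(tips_ahead)
for n in ["scene","top","wrist"]:
    c=camera(n); cv2.imwrite(f"pics/{n}0.png",c["frame"][:,:,::-1])
    print(n,{k:v for k,v in c.items() if k!="frame"})
E
```

```text
pics
{'time': 0.0, 'joint_positions': array([ 1.17142542,  0.33288537, -0.06468551,  1.46094996,  0.02160357,
        1.34994049, -0.08853083]), 'joint_vel': array([ 0.00040822,  0.00076682,  0.00029138, -0.00100081, -0.00098663,
        0.00098265, -0.00017355]), 'joint_torque': array([ 4.98702011e-04, -6.23256540e+01,  2.49482546e-02, -3.89886725e+01,
       -6.12440379e-02,  3.99181328e-02,  1.49230386e-04]), 'ee_pos': array([ 0.2297889 , -0.58080005,  0.22974137]), 'eef_rot': array([ 8.27012109e-01, -5.62183617e-01, -6.36506486e-04, -3.84838331e-04]), 'ft_force': array([-0.67689067, -0.06200316, -0.22828263]), 'torque': array([0.02854671, 0.01580105, 0.0032409 ]), 'width': 0.08688513550191154}
0.008
scene {'vfov': 54.78600013158387, 'cx': 277.0458116852041, 'cy': 214.29064479800505, 'k1': 0.033739486698579624, 'R': array([[-0.12623646,  0.99193671,  0.01122094],
       [ 0.73890506,  0.10157013, -0.66611021],
       [-0.66187889, -0.07579619, -0.74576891]]), 't': array([ 0.08061813, -0.2902175 ,  1.48105801])}
top {'vfov': 46.53832730593865, 'cx': 279.5174085676408, 'cy': 219.1728307232688, 'k1': -0.05421336744835934, 'R': array([[ 0.02688474, -0.99962377,  0.00543396],
       [-0.99472993, -0.02729036, -0.09883123],
       [ 0.09894234, -0.00274827, -0.99508937]]), 't': array([-0.01406743,  0.51602277,  1.6776214 ])}
wrist {'vfov': 61.59279562458081, 'cx': 274.5244852570856, 'cy': 212.04083013516916, 'k1': -0.0838702016089235, 'R': array([[ 0.36868844, -0.92955106, -0.00191542],
       [-0.90018646, -0.35755387,  0.2486354 ],
       [-0.23180417, -0.08994476, -0.96859525]]), 't': array([-0.6242053 , -0.03092187,  0.39121177])}
```

View pics/scene0.png

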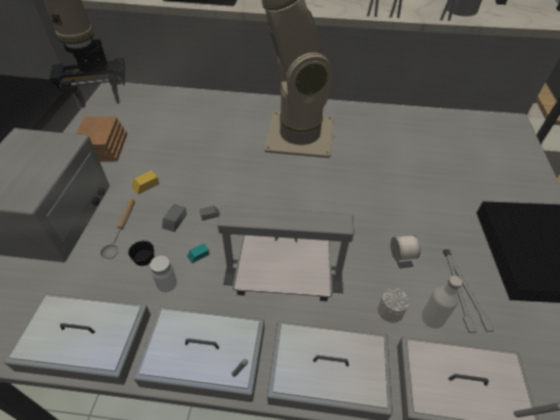

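View pics/top0.png

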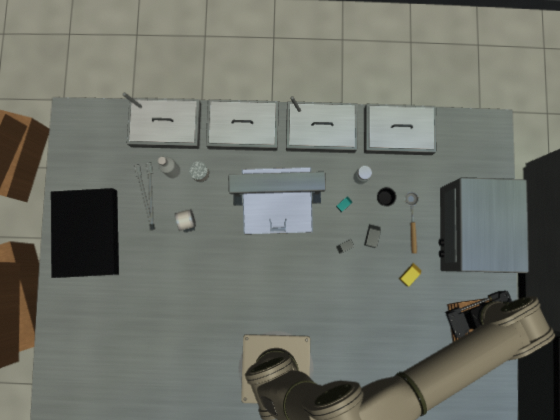

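View pics/wrist0.png

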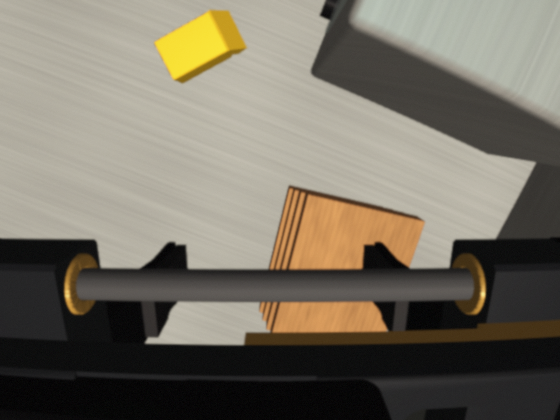

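The top view shows the grey chock candidates at (373,236), larger, and (345,246), smaller. The tin in its cradle is at (184,220) and the deck is around (278,205) with the cheeks at (278,225). Next I'll zoom in and measure.

```bash
cat > h.py <<'E'
import numpy as np, cv2
from bench import *
def K(c):
    f=c["frame"].shape[0]/2/np.tan(np.radians(c["vfov"])/2)
    return f
def proj(c,X):
    X=np.atleast_2d(X); p=X@c["R"].T+c["t"]; s=p[:,:2]/p[:,2:]
    r2=(s**2).sum(1,keepdims=True); s=s*(1+c["k1"]*r2)
    return s*K(c)+[c["cx"],c["cy"]]
def ray(c,uv):
    d=(np.atleast_2d(uv)-[c["cx"],c["cy"]])/K(c); s=d.copy()
    for _ in range(20): s=d/(1+c["k1"]*(s**2).sum(1,keepdims=True))
    v=np.c_[s,np.ones(len(s))]@c["R"]
    return -c["R"].T@c["t"], v
def plane(c,uv,z=0,n=None,p=None):
    o,v=ray(c,uv)
    if n is None: n=np.array([0,0,1.]);p=np.array([0,0,z])
    return o+v*(((p-o)@n)/(v@n))[:,None]
def tri(c1,u1,c2,u2):
    o1,v1=ray(c1,u1);o2,v2=ray(c2,u2);A=[];b=[]
    M=0;q=0
    for o,v in((o1,v1[0]),(o2,v2[0])):
        v=v/np.linalg.norm(v);P=np.eye(3)-np.outer(v,v);M=M+P;q=q+P@o
    x=np.linalg.solve(M,q);
    return x
def crop(c,name,x0,y0,x1,y1,s):
    im=c["frame"][y0:y1,x0:x1,::-1]
    cv2.imwrite("pics/"+name,cv2.resize(im,None,fx=s,fy=s,interpolation=cv2.INTER_CUBIC))
E
python3 - <<'E'
from h import *
t=camera("top");s=camera("scene")
import pickle;pickle.dump((t,s),open("c0.pkl","wb"))
crop(t,"t_a.png",225,160,425,290,4)
crop(t,"t_b.png",120,140,220,240,6)
crop(s,"s_a.png",90,170,290,300,4)
crop(s,"s_b.png",200,200,360,300,5)
crop(s,"s_c.png",370,220,500,320,6)
E
```

```text
(no output)
```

View pics/t_a.png

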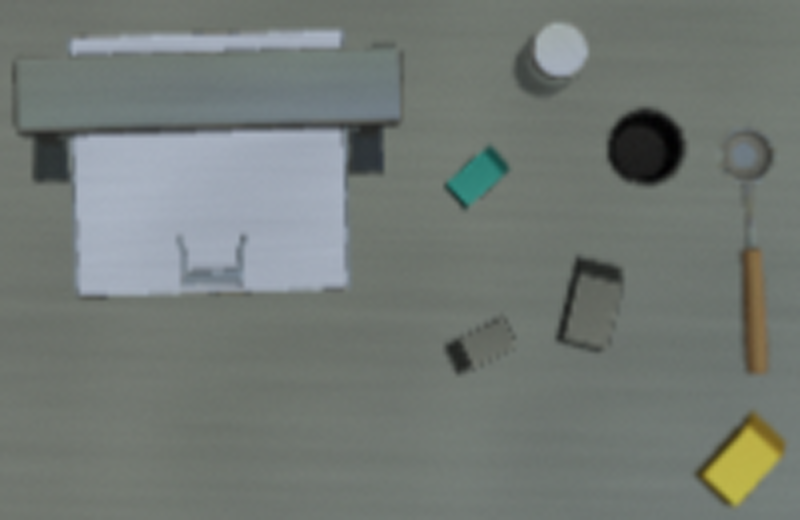

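View pics/t_b.png

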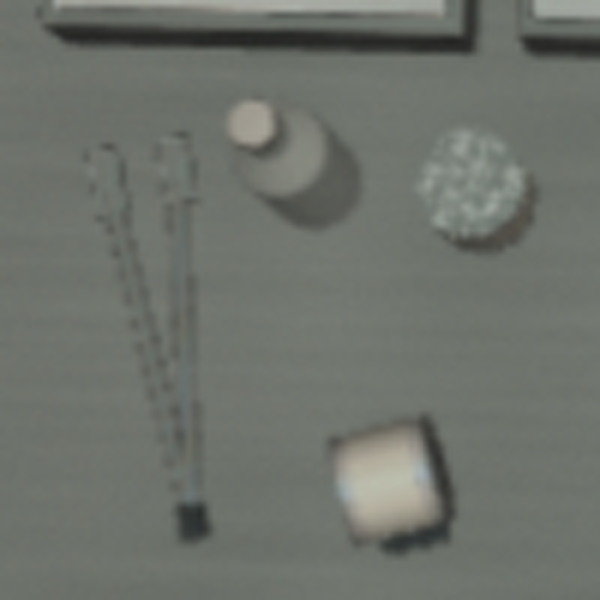

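View pics/s_a.png

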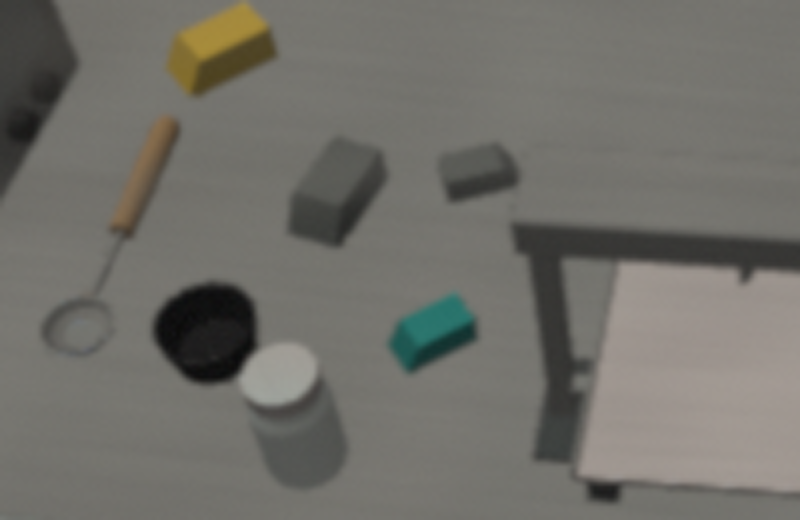

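View pics/s_b.png

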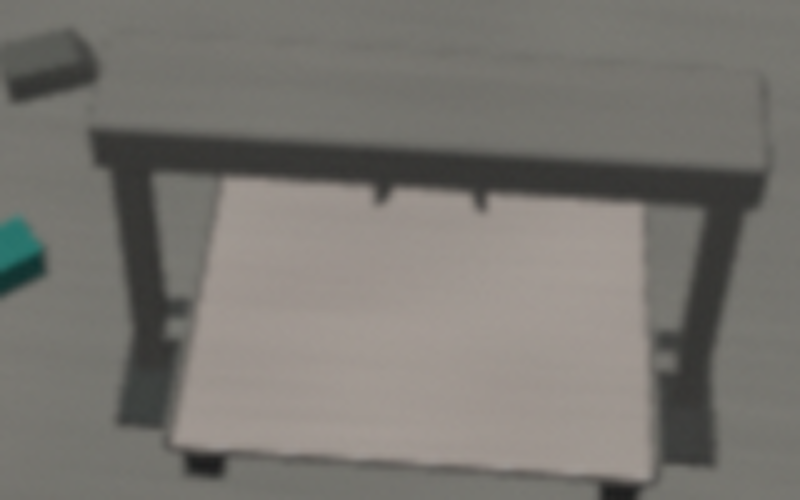

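View pics/s_c.png

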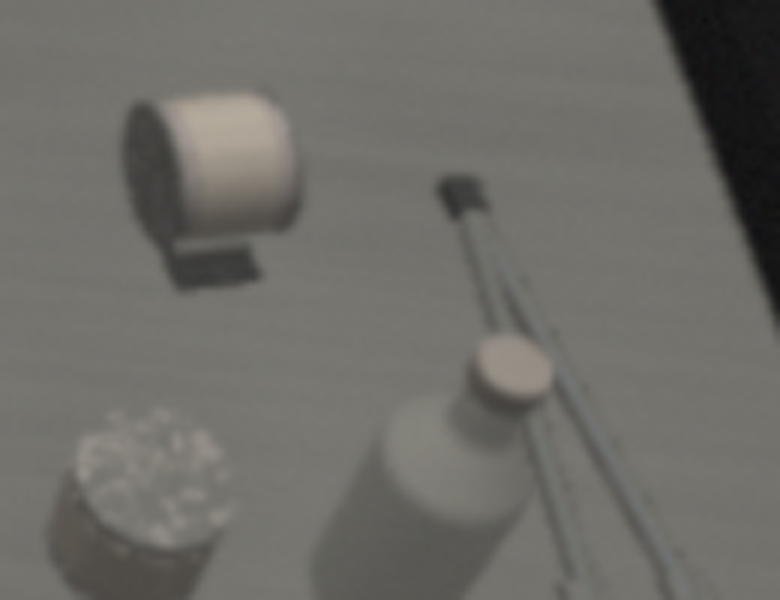

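```bash
python3 - <<'E'
from h import *
import pickle;t,s=pickle.load(open("c0.pkl","rb"))
for c in(t,s): print("cam",-c["R"].T@c["t"],"f",K(c))
crop(t,"t_c.png",358,218,392,254,16)
crop(t,"t_d.png",265,210,292,236,22)
crop(t,"t_e.png",225,160,335,240,7)
crop(t,"t_f.png",170,202,200,238,16)
crop(s,"s_d.png",155,195,195,235,15)
E
```

```text
cam [0.3476937  0.00463088 1.72045884] f 488.3378301116878
cam [1.20490116 0.0617679  0.91030556] f 405.2522406642618
```

View pics/t_c.png

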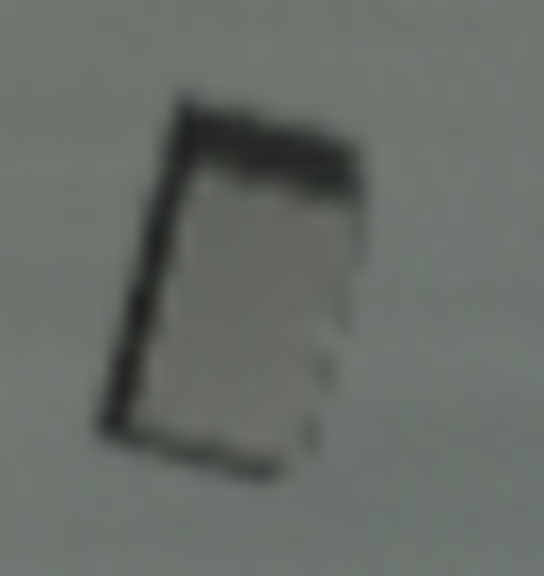

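View pics/s_d.png

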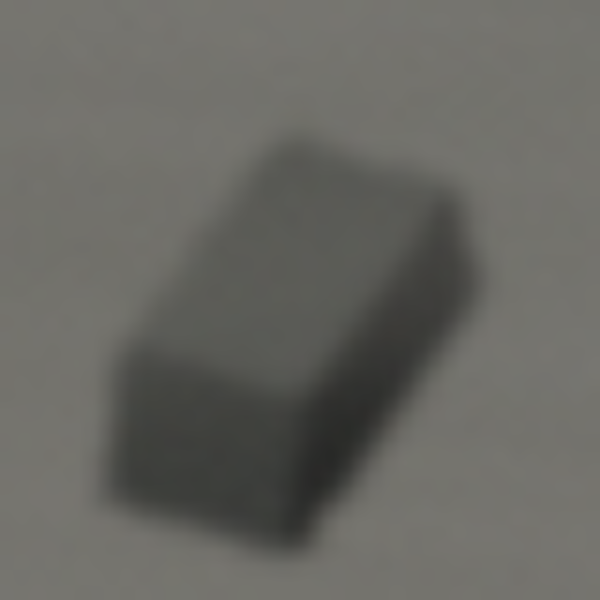

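View pics/t_d.png

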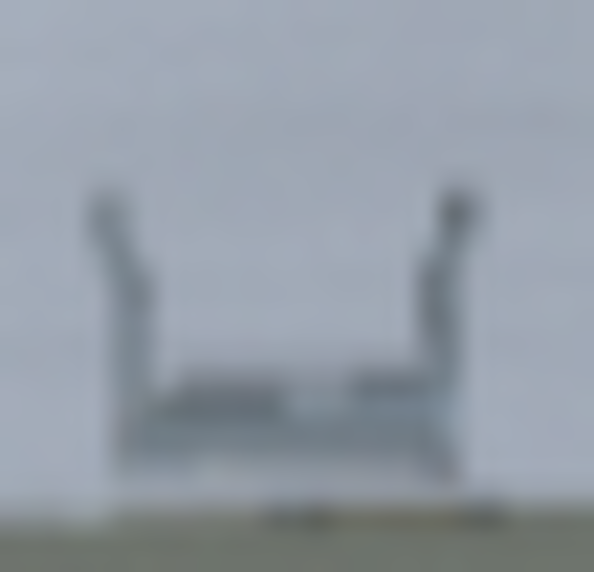

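View pics/t_e.png

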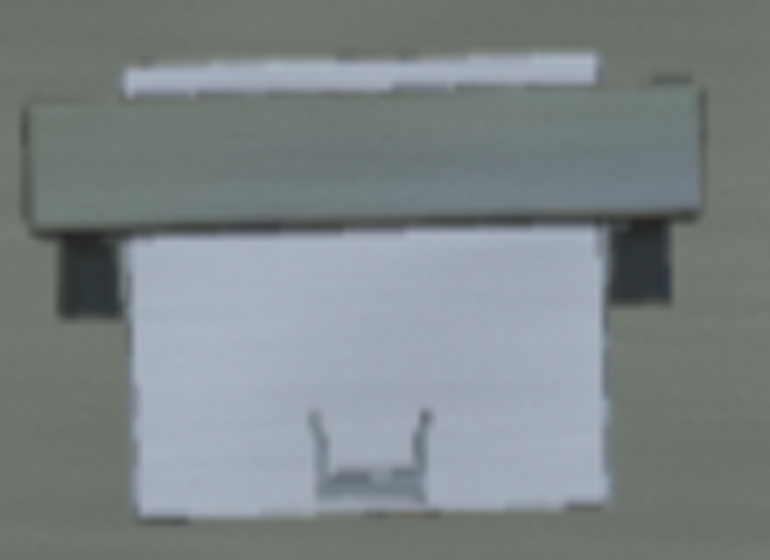

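View pics/t_f.png

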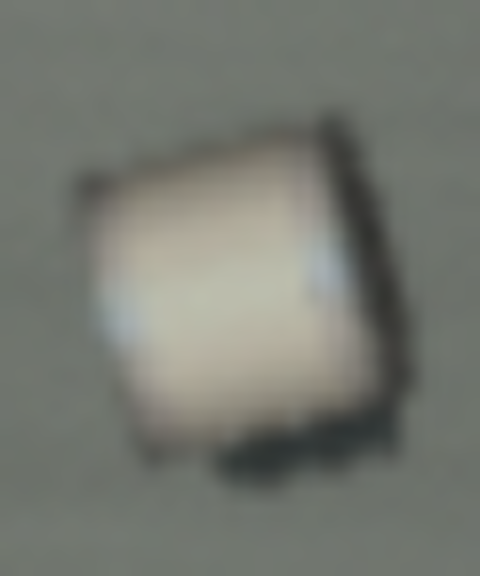

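```bash
python3 - <<'E'
from h import *
import pickle;t,s=pickle.load(open("c0.pkl","rb"))
def un(p,o,k): return (np.array(p,float)+.5)/k-.5+np.array(o)
a=plane(t,un([(195,178),(362,200),(305,450),(135,425)],(358,218),16),.034)
b=plane(s,un([(460,190),(295,135),(120,345),(300,385)],(155,195),15),.034)
for n,p in(("top",a),("scene",b)):
    print(n,p.round(4).tolist(),p.mean(0).round(4),[round(np.linalg.norm(p[i]-p[(i+1)%4]),4) for i in range(4)])
u=(a[0]+a[1]-a[2]-a[3]);print("yaw top",np.degrees(np.arctan2(u[1],u[0])))
u=(b[2]+b[3]-b[0]-b[1]);print("yaw scene",np.degrees(np.arctan2(u[1],u[0])))
# tin band silhouettes
p=plane(t,un([(100,195),(315,135),(375,400),(145,450)],(170,202),16),.040);print(p.round(4).tolist(),p.mean(0))
# deck
m=(t["frame"].min(2)>125).astype(np.uint8);m[:160]=0;m[240:]=0;m[:,:235]=0;m[:,325:]=0
L=[];R=[]
for y in range(196,230):
    xs=np.flatnonzero(m[y]); L.append((xs[0]-.5,y));R.append((xs[-1]+.5,y))
n=np.array([-np.sin(np.radians(8)),0,np.cos(np.radians(8))])
p0=np.array([.48,0,.022])
for q in(L,R):
    P=plane(t,q,n=n,p=p0);f=np.polyfit(P[:,0],P[:,1],1);print("edge",f,np.abs(np.polyval(f,P[:,0])-P[:,1]).max())
B=[]
for x in range(248,310):
    ys=np.flatnonzero(m[:,x]);B.append((x,ys[-1]+.5))
P=plane(t,B,n=n,p=p0);print(np.polyfit(P[:,1],P[:,0],1))
q=plane(t,un([(110,190),(460,190),(120,475),(455,475),(135,395),(435,395)],(265,210),22),n=n,p=p0+n*.024);print(q.round(4))
E
```

```text
top [[0.4909, -0.3141, 0.034], [0.4871, -0.3506, 0.034], [0.4325, -0.3386, 0.034], [0.4369, -0.3016, 0.034]] [ 0.4618 -0.3263  0.034 ] [np.float64(0.0367), np.float64(0.0559), np.float64(0.0373), np.float64(0.0554)]
scene [[0.4362, -0.2975, 0.034], [0.4263, -0.3335, 0.034], [0.4841, -0.3501, 0.034], [0.4893, -0.3135, 0.034]] [ 0.459  -0.3236  0.034 ] [np.float64(0.0373), np.float64(0.0602), np.float64(0.037), np.float64(0.0554)]
yaw top -12.739833135359413
yaw scene -16.419546674913665
[[0.5239, 0.36, 0.04], [0.5383, 0.3139, 0.04], [0.481, 0.2983, 0.04], [0.4688, 0.3476, 0.04]] [0.50301055 0.3299227  0.04      ]
edge [0.03906555 0.10539323] 0.0024636989375155516
edge [ 0.05055195 -0.13553574] 0.00298160817716836
[-0.05526496  0.46896644]
[[ 0.5162  0.0344  0.0513]
 [ 0.5177 -0.0202  0.0515]
 [ 0.4721  0.0317  0.0451]
 [ 0.4735 -0.0207  0.0453]
 [ 0.4846  0.0297  0.0469]
 [ 0.4858 -0.0172  0.0471]]
```

```bash
cat >> h.py <<'E'
from scipy.spatial.transform import Rotation as Ro
def tool(): 
    s=read_state(); return Ro.from_quat(s["eef_rot"]).as_matrix(), np.array(s["ee_pos"])
def go(Rt,p):
    "turn (rotvec in tool) first, then shift in new tool axes"
    R,q=tool(); rv=Ro.from_matrix(R.T@Rt).as_rotvec()
    print("turn",rv.round(4),"deg",np.degrees(np.linalg.norm(rv)).round(1),"| shift in old axes",(R.T@(p-q)).round(4),"in new axes",(Rt.T@(p-q)).round(4))
def pose(yaw,lean=0,lyaw=None):
    "tool x level at yaw(deg); tool z down, leaned so that tool z tips forward (perp to x, toward +x side) by lean deg"
    y=np.radians(yaw);x=np.array([np.cos(y),np.sin(y),0]);f=np.array([-x[1],x[0],0]); f=f if f[0]>0 else -f
    l=np.radians(lean); z=np.sin(l)*f+np.cos(l)*np.array([0,0,-1.]); return np.c_[x,np.cross(z,x),z]
E
python3 - <<'E'
from h import *
c=camera("wrist"); R,p=tool()
print("R",R.round(3)); C=-c["R"].T@c["t"]; print("cam in tool",(R.T@(C-p)).round(4)); print("cam axes in tool",(c["R"]@R).round(3))
go(pose(-104.5),np.array([.44,-.33,.25]))
go(pose(75.5),np.array([.44,-.33,.25]))
E
```

```text
R [[ 0.368 -0.93  -0.   ]
 [-0.93  -0.368  0.   ]
 [-0.    -0.    -1.   ]]
cam in tool [ 0.     -0.0678 -0.1555]
cam axes in tool [[ 1.    -0.001  0.001]
 [ 0.001  0.969 -0.249]
 [-0.001  0.249  0.969]]
turn [1.000e-04 4.000e-04 6.299e-01] deg 36.1 | shift in old axes [-0.1562 -0.2877 -0.0196] in new axes [-0.2956 -0.1405 -0.0197]
turn [-5.0000e-04  2.0000e-04 -2.5117e+00] deg 143.9 | shift in old axes [-0.1562 -0.2877 -0.0196] in new axes [ 0.2956  0.1405 -0.0197]
```

Emit:
arm_command:
  commands:
    - [[0, 0, 0, -0.026, -0.048, -0.0033, 100], [0, 0, 0, -0.026, -0.048, -0.0033, 100], [0, 0, 0, -0.026, -0.048, -0.0033, 100], [0, 0, 0, -0.026, -0.048, -0.0033, 100], [0, 0, 0, -0.026, -0.048, -0.0033, 100], [0, 0, 0, -0.026, -0.048, -0.0033, 100], [0, 0, -0.1794, 0, 0, 0, 100], [0, 0, -0.1794, 0, 0, 0, 100], [0, 0, -0.1794, 0, 0, 0, 100], [0, 0, -0.1794, 0, 0, 0, 100], [0, 0, -0.1794, 0, 0, 0, 100], [0, 0, -0.1794, 0, 0, 0, 100], [0, 0, -0.1794, 0, 0, 0, 100], [0, 0, -0.1794, 0, 0, 0, 100], [0, 0, -0.1794, 0, 0, 0, 100], [0, 0, -0.1794, 0, 0, 0, 100], [0, 0, -0.1794, 0, 0, 0, 100], [0, 0, -0.1794, 0, 0, 0, 100], [0, 0, -0.1794, 0, 0, 0, 100], [0, 0, -0.1794, 0, 0, 0, 100]]

```text
time: 2.8
ee_pos: [0.4403, -0.3301, 0.2504]
eef_rot: [0.789, 0.614, -0.0, 0.0]
ft_force: [-0.6, -0.2, -0.3]
width: 0.0872
```

```bash
python3 - <<'E'
from h import *
c=camera("wrist");cv2.imwrite("pics/w1.png",c["frame"][:,:,::-1])
import pickle;pickle.dump(c,open("w1.pkl","wb"))
print(read_state()["joint_positions"],tool())
E
```

```text
[ 0.99024866  0.19305197 -0.48898306  1.61068904  0.09245191  1.36081153
  1.8223097 ] (array([[ 2.35924546e-01,  9.71771376e-01, -2.19097711e-05],
       [ 9.71771359e-01, -2.35924546e-01, -1.86240621e-04],
       [-1.86152357e-04,  2.26474459e-05, -9.99999982e-01]]), array([ 0.44032832, -0.33016269,  0.25035894]))
```

View pics/w1.png

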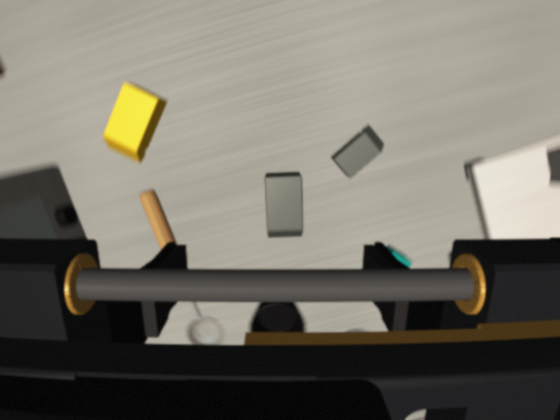

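The chock is well centred at (283,205) and almost square to the jaws. I'll measure its outline.

```bash
python3 - <<'E'
from h import *
import pickle;c=pickle.load(open("w1.pkl","rb"))
g=c["frame"].mean(2)
crop(c,"w1c.png",255,160,315,240,9)
m=(g<130).astype(np.uint8);m[236:]=0;
n,l,st,ce=cv2.connectedComponentsWithStats(m);i=l[205,283];print(st[i],ce[i])
for r in range(180,232,8):print(r,g[r,258:310].astype(int).tolist())
print(g[165:245,283].astype(int).tolist())
E
```

```text
[ 265  171   38   65 1829] [286.13231274 207.02733734]
180 [162, 163, 163, 164, 163, 153, 136, 127, 136, 143, 144, 144, 144, 143, 142, 140, 140, 139, 139, 139, 139, 137, 138, 136, 136, 135, 135, 135, 135, 134, 134, 131, 132, 130, 130, 129, 130, 128, 127, 128, 126, 124, 117, 113, 134, 160, 167, 171, 171, 171, 170, 170]
188 [165, 164, 165, 164, 164, 163, 151, 129, 129, 138, 139, 139, 140, 139, 137, 139, 137, 136, 134, 135, 136, 134, 133, 134, 133, 132, 131, 132, 131, 130, 129, 129, 128, 127, 127, 127, 128, 126, 126, 126, 126, 124, 117, 107, 125, 152, 162, 164, 166, 166, 164, 166]
196 [167, 169, 169, 169, 169, 167, 156, 132, 124, 133, 136, 136, 135, 134, 136, 133, 133, 133, 132, 132, 130, 132, 131, 129, 130, 129, 128, 127, 126, 127, 126, 125, 125, 126, 125, 124, 123, 123, 124, 123, 122, 121, 116, 107, 119, 149, 164, 165, 164, 164, 165, 164]
204 [166, 165, 164, 165, 166, 163, 158, 140, 126, 125, 131, 133, 133, 132, 132, 132, 129, 129, 128, 129, 128, 127, 127, 126, 128, 125, 125, 126, 123, 125, 123, 122, 123, 125, 122, 123, 121, 122, 121, 122, 121, 120, 114, 107, 119, 147, 163, 165, 165, 
[... 499 characters left out ...]
 108, 112, 139, 160, 167, 168, 168, 169, 169]
228 [168, 168, 167, 168, 168, 168, 166, 162, 146, 125, 115, 118, 118, 119, 120, 118, 119, 118, 119, 117, 116, 116, 114, 115, 115, 114, 113, 113, 113, 111, 111, 110, 111, 110, 110, 111, 109, 109, 108, 106, 106, 107, 105, 102, 113, 136, 156, 164, 163, 164, 163, 163]
[164, 163, 164, 163, 163, 159, 140, 102, 61, 44, 52, 80, 111, 129, 134, 135, 134, 135, 134, 135, 134, 133, 133, 132, 131, 130, 130, 130, 131, 130, 129, 129, 127, 127, 127, 128, 127, 127, 125, 125, 125, 123, 122, 123, 123, 124, 123, 122, 123, 123, 122, 121, 121, 122, 121, 120, 120, 119, 121, 119, 120, 118, 118, 114, 105, 93, 80, 68, 62, 63, 69, 96, 132, 157, 167, 167, 166, 167, 166, 166]
```

View pics/w1c.png

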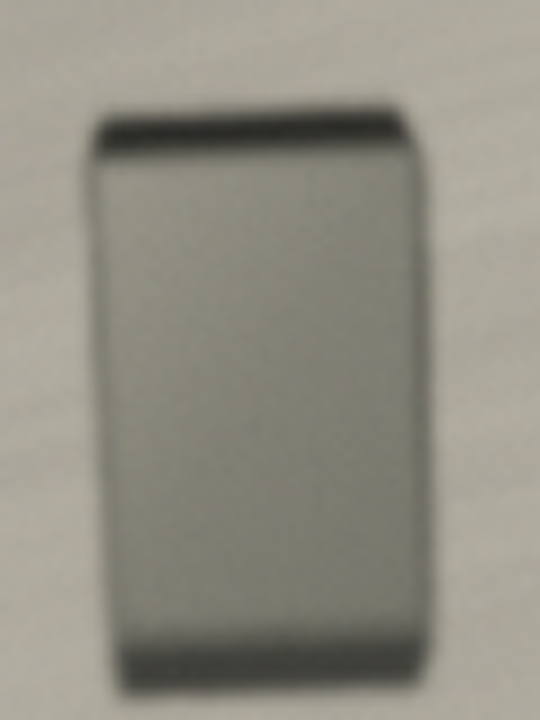

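```bash
python3 - <<'E'
from h import *
import pickle;c=pickle.load(open("w1.pkl","rb"))
P=plane(c,[(263.9,180),(266.3,228),(303.0,228),(302.0,180)],.034)
rear=plane(c,[(283,176.3)],.034)[0]; front=plane(c,[(284,229.5)],.034)[0]
bottomrear=plane(c,[(283,171.5)],0)[0]; toe=plane(c,[(284,236.5)],0.003)[0]
print(P.round(4),np.linalg.norm(P[0]-P[3]),np.linalg.norm(P[1]-P[2]))
ax=(P[1]+P[2]-P[0]-P[3]);yaw=np.arctan2(ax[1],ax[0]);print("yaw",np.degrees(yaw))
for s,e in((0,1),(3,2)): d=P[e]-P[s];print(np.degrees(np.arctan2(d[1],d[0])))
u=np.array([np.cos(yaw),np.sin(yaw)]);v=np.array([-u[1],u[0]])
for n,q,o in(("rear",rear,-40),("front",front,20),("brear",bottomrear,-40),("toe",toe,37)):
    print(n,q.round(4),"u",q[:2]@u,"centre u",q[:2]@u-o/1000)
print("centre v",(P[:,:2]@v).mean(), P[:,:2]@v)
cu=np.mean([rear[:2]@u+.04,front[:2]@u-.02]); cv=(P[:,:2]@v).mean(); print("centre",u*cu+v*cv)
E
```

```text
[[ 0.4304 -0.339   0.034 ]
 [ 0.4828 -0.3499  0.034 ]
 [ 0.4926 -0.3106  0.034 ]
 [ 0.4403 -0.2996  0.034 ]] 0.04061349015946231 0.040481569486493736
yaw -11.78127183125368
-11.710061003589184
-11.852455553130007
rear [ 0.4315 -0.3183  0.034 ] u 0.4874300453243599 centre u 0.5274300453243599
front [ 0.4892 -0.3313  0.034 ] u 0.5465461416261476 centre u 0.5265461416261475
brear [ 0.4312 -0.3174  0.    ] u 0.48697454498993265 centre u 0.5269745449899327
toe [ 0.5073 -0.3349  0.003 ] u 0.564954115629461 centre u 0.5279541156294609
centre v -0.22369604656337852 [-0.24398606 -0.24391962 -0.20347247 -0.20340604]
centre [ 0.47021328 -0.32658207]
```

Emit:
arm_command:
  commands:
    - [[0, 0, 0, 0.0538, -0.0113, -0.0133, 100], [0, 0, 0, 0.0538, -0.0113, -0.0133, 100], [0, 0, 0, 0.0538, -0.0113, -0.0133, 100], [0, 0, 0, 0.0538, -0.0113, -0.0133, 100], [0, 0, 0, 0.0538, -0.0113, -0.0133, 100], [0, 0, 0, 0.0538, -0.0113, -0.0133, 100], [0, 0, -0.1415, 0, 0, 0, 100], [0, 0, -0.1415, 0, 0, 0, 100], [0, 0, 0, 0, 0, 0, 100]]

```text
time: 3.98
ee_pos: [0.4555, -0.0005, 0.3302]
eef_rot: [0.698, 0.717, -0.0, 0.0]
ft_force: [0.6, -0.6, -0.2]
width: 0.0868
```

```bash
python3 - <<'E'
from h import *
c=camera("wrist");cv2.imwrite("pics/w2.png",c["frame"][:,:,::-1])
import pickle;pickle.dump(c,open("w2.pkl","wb"))
crop(c,"w2c.png",200,100,360,240,5)
print(read_state()["joint_positions"],tool())
E
```

```text
[ 0.7130144  -0.05836105 -0.7627966   1.68028976 -0.04021406  1.50344024
  1.54944781] (array([[-2.48771622e-02,  9.99690506e-01,  1.38462756e-04],
       [ 9.99690498e-01,  2.48771873e-02, -1.82979799e-04],
       [-1.86367731e-04,  1.33867883e-04, -9.99999974e-01]]), array([ 0.45555141, -0.00065312,  0.33018501]))
```

View pics/w2.png

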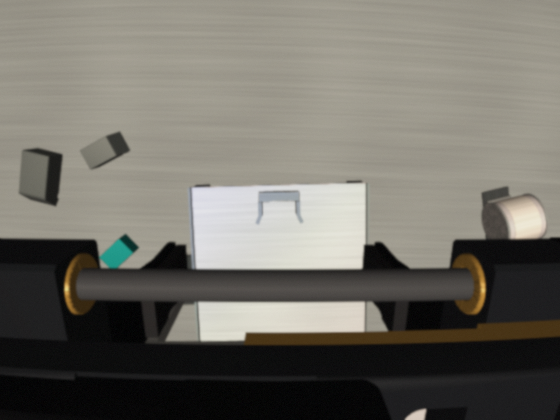

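View pics/w2c.png

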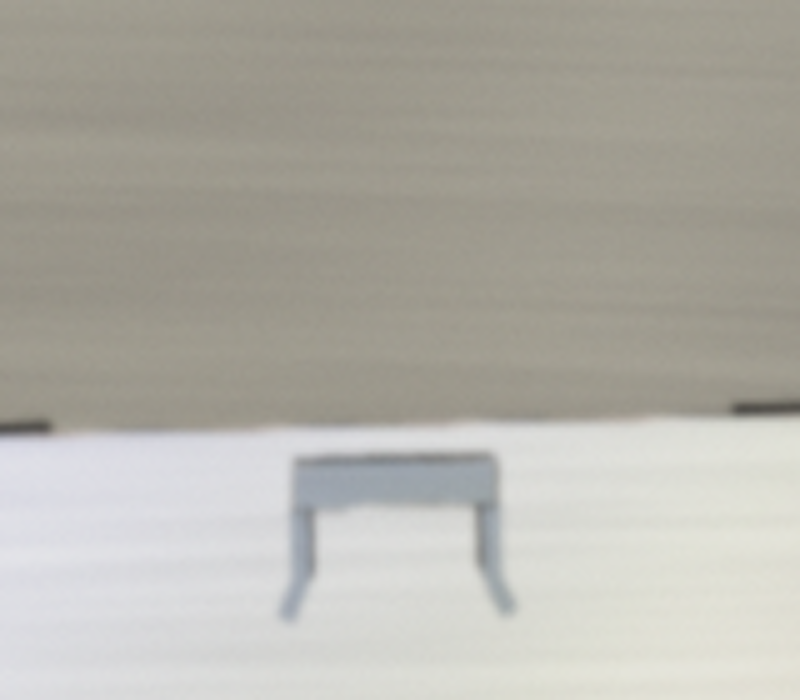

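```bash
python3 - <<'E'
from h import *
import pickle;c=pickle.load(open("w2.pkl","rb"))
g=c["frame"].mean(2)
n=np.array([-np.sin(np.radians(8)),0,np.cos(np.radians(8))]);p0=np.array([.485,.003,.022])
def un(p): return (np.array(p,float)+.5)/5-.5+np.array((200,100))
L=[];Rr=[]
for y in range(192,236,3):
    d=np.diff(g[y,180:215]);i=np.argmax(d);L.append((180+i+.5,y))
    d=np.diff(g[y,355:375]);i=np.argmin(d);Rr.append((355+i+.5,y))
W=[]
for q in(L,Rr):
    P=plane(c,q,n=n,p=p0);f=np.polyfit(P[:,0],P[:,1],1);W.append(f);print("edge",f,np.abs(np.polyval(f,P[:,0])-P[:,1]).max())
print("yaw deg",[np.degrees(np.arctan(f[0])) for f in W],"width",(W[0]-W[1])[1], "centre y at .485",np.mean([np.polyval(f,.485) for f in W]))
print("stop front top",plane(c,un([(312,506),(476,502)]),n=n,p=p0+n*.026).round(4))
print("stop rear ends",plane(c,un([(294,458),(496,456)]),n=n,p=p0+n*.026).round(4),"front ends",plane(c,un([(294,506),(497,502)]),n=n,p=p0+n*.026).round(4))
print("cheek outer at bend / inner", plane(c,un([(294,560),(499,555),(314,575),(476,568)]),n=n,p=p0+n*.024).round(4))
print("mouth tips", plane(c,un([(279,618),(298,620),(500,613),(516,612)]),n=n,p=p0+n*.024).round(4))
print("stop base front hidden; low edge",plane(c,un([(150,430),(650,418)]),n=n,p=p0).round(4))
E
```

```text
edge [ 0.0579713  -0.13965575] 0.0005928389534862327
edge [0.05682722 0.09617438] 2.3557370126742194e-05
yaw deg [np.float64(3.3177975131696624), np.float64(3.2524619213172308)] width -0.23583013427797817 centre y at .485 0.0060979548852566
stop front top [[ 0.4859 -0.0154  0.0484]
 [ 0.4838  0.0263  0.0481]]
stop rear ends [[ 0.4739 -0.0202  0.0467]
 [ 0.472   0.031   0.0464]] front ends [[ 0.486  -0.0199  0.0484]
 [ 0.4836  0.0316  0.0481]]
cheek outer at bend / inner [[ 0.5002 -0.0197  0.0484]
 [ 0.4975  0.0328  0.048 ]
 [ 0.5039 -0.0145  0.0489]
 [ 0.501   0.027   0.0485]]
mouth tips [[ 0.5151 -0.0232  0.0505]
 [ 0.5155 -0.0183  0.0505]
 [ 0.5124  0.0336  0.0501]
 [ 0.512   0.0377  0.05  ]]
stop base front hidden; low edge [[ 0.4725 -0.06    0.0202]
 [ 0.4657  0.074   0.0193]]
```

```bash
python3 - <<'E'
from h import *
R=pose(78.2); go(R,np.array([.478,-.3282,.10]))
E
```

```text
turn [2.000e-04 2.000e-04 2.308e-01] deg 13.2 | shift in old axes [-0.328   0.0143  0.2302] in new axes [-0.316   0.089   0.2302]
```

Emit:
arm_command:
  commands:
    - [[0, 0, 0, -0.0547, 0.0024, 0.02, 100], [0, 0, 0, -0.0547, 0.0024, 0.02, 100], [0, 0, 0, -0.0547, 0.0024, 0.02, 100], [0, 0, 0, -0.0547, 0.0024, 0.02, 100], [0, 0, 0, -0.0546, 0.0024, 0.02, 100], [0, 0, 0, -0.0546, 0.0023, 0.02, 100], [0, 0, 0.1154, 0, 0, 0.04, 100], [0, 0, 0.1154, 0, 0, 0.04, 100], [0, 0, 0, 0, 0, 0.03, 100], [0, 0, 0, 0, 0, 0, 100]]

```text
time: 5.28
ee_pos: [0.4782, -0.3274, 0.098]
eef_rot: [0.776, 0.631, -0.001, -0.002]
ft_force: [-0.8, 0.3, 0.4]
width: 0.0874
```

```bash
python3 - <<'E'
from h import *
c=camera("wrist");cv2.imwrite("pics/w3.png",c["frame"][:,:,::-1])
go(pose(78.2),np.array([.478,-.3282,.011]))
E
```

```text
turn [-0.0012 -0.0007  0.0022] deg 0.2 | shift in old axes [-0.0005 -0.0012  0.089 ] in new axes [-0.0005 -0.0013  0.089 ]
```

View pics/w3.png

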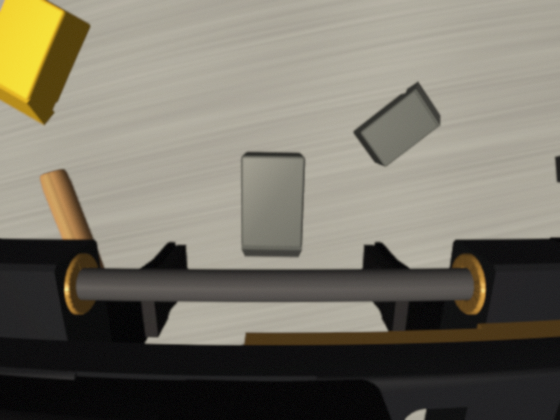

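Emit:
arm_command:
  commands:
    - [[0, 0, 0, -0.0005, -0.001, 0.03, 100], [0, 0, 0, 0, 0, 0.03, 100], [0, 0, 0, 0, 0, 0.027, 100], [0, 0, 0, 0, 0, 0, 100], [0, 0, 0, 0, 0, 0, 60], [0, 0, 0, 0, 0, 0, 40], [0, 0, 0, 0, 0, 0, 30], [0, 0, 0, 0, 0, 0, 30], [0, 0, 0, 0, 0, 0, 30], [0, 0, 0, 0, 0, 0, 30]]
  newtons: 20

```text
time: 6.58
ee_pos: [0.4786, -0.3285, 0.0132]
eef_rot: [0.775, 0.633, -0.0, 0.0]
ft_force: [-0.4, -0.2, 1.1]
width: 0.0399
```

Emit:
arm_command:
  commands:
    - [[0, 0, 0, 0, 0, 0, 60], [0, 0, 0, 0, 0, 0, 60], [0, 0, 0, 0, 0, -0.002, 60], [-0.131, 0, 0, 0, 0, 0, 60], [-0.131, 0, 0, 0, 0, 0, 60], [0, 0, 0, 0, 0, 0, 40], [0, 0, 0, 0, 0, 0, 30], [0, 0, 0, 0, 0, 0, 30], [0, 0, 0, 0, 0, 0, 30]]
  newtons: 25

```text
time: 7.7
ee_pos: [0.4797, -0.3286, 0.0158]
eef_rot: [0.768, 0.627, 0.082, 0.101]
ft_force: [-3.7, -0.5, 5.2]
width: 0.0396
```

```bash
python3 - <<'E'
from h import *
R,p=tool();print(R.round(4),p,read_state()["joint_positions"])
c=camera("wrist");cv2.imwrite("pics/w4.png",c["frame"][:,:,::-1])
E
```

```text
[[ 1.989e-01  9.467e-01  2.535e-01]
 [ 9.800e-01 -1.921e-01 -5.170e-02]
 [-3.000e-04  2.588e-01 -9.659e-01]] [ 0.47968757 -0.32855721  0.01578054] [ 1.02220973  0.36932916 -0.50028968  1.98081152  0.14392767  0.59177334
  1.83302734]
```

View pics/w4.png

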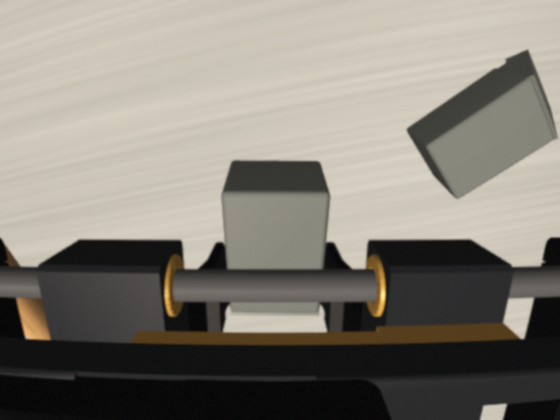

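```bash
python3 - <<'E'
from h import *
c=camera("wrist")
R,p=tool()
g=c["frame"].mean(2);print(g[155:200,276].astype(int).tolist())
print([ (r,g[r,215:240].astype(int).tolist(),g[r,318:336].astype(int).tolist()) for r in (205,230)])
P=plane(c,[(224,192),(329,192)],.034);Q=plane(c,[(233,162),(320,162)],0)
u=np.r_[R[:2,1]]/np.linalg.norm(R[:2,1]);v=R[:2,0]
for q in list(P)+list(Q): print(q.round(4),"local to TCP: u",(q[:2]-p[:2])@u,"v",(q[:2]-p[:2])@v)
E
```

```text
[200, 201, 201, 193, 174, 133, 86, 57, 51, 52, 52, 52, 54, 53, 53, 52, 51, 53, 54, 53, 53, 53, 54, 53, 54, 53, 55, 53, 55, 53, 55, 54, 53, 55, 55, 64, 79, 96, 110, 118, 128, 134, 135, 139, 139]
[(205, [201, 200, 202, 202, 200, 195, 173, 141, 127, 130, 136, 140, 142, 143, 142, 141, 142, 143, 143, 143, 141, 141, 142, 142, 142], [135, 134, 135, 135, 134, 134, 132, 127, 117, 106, 105, 138, 177, 195, 196, 196, 196, 198]), (230, [197, 197, 197, 197, 197, 196, 196, 188, 167, 138, 128, 133, 137, 139, 140, 141, 140, 140, 140, 140, 139, 139, 140, 139, 139], [133, 135, 134, 133, 131, 124, 112, 105, 119, 157, 186, 197, 198, 199, 199, 200, 198, 199])]
[ 0.4283 -0.3366  0.034 ] local to TCP: u -0.04875249490849601 v -0.01808802883476653
[ 0.4358 -0.2993  0.034 ] local to TCP: u -0.04877967111141965 v 0.019965224435040115
[ 0.4298 -0.3372  0.    ] local to TCP: u -0.04710736316697138 v -0.018434719610080696
[ 0.4376 -0.2989  0.    ] local to TCP: u -0.047138864065189814 v 0.020662213567799834
```

```bash
cat >> h.py <<'E'
yd=np.radians(3.2);sl=np.radians(8)
Od=np.array([.489,.006,.022])
ux=np.array([np.cos(yd)*np.cos(sl),np.sin(yd)*np.cos(sl),np.sin(sl)]);uy=np.array([-np.sin(yd),np.cos(yd),0]);uz=np.cross(ux,uy)
D=np.c_[ux,uy,uz]
def dk(x,y,z): return Od+D@np.array([x,y,z])
def indeck(P): return (P-Od)@D
E
python3 - <<'E'
from h import *
R=pose(93.2,23); Rn,p=tool()
A=np.array([.45,dk(.02,0,0)[1],.20]); B=dk(.0785,0,.0758); C=dk(.0785,0,.0188)
print(A,B,C); print("lift+A old axes",(Rn.T@(A-p)).round(4), "world",A-p); go(R,A)
print("A->B",(R.T@(B-A)).round(4),"B->C",(R.T@(C-B)).round(4))
print("deck x,z dir in tool",(R.T@ux).round(4),(R.T@uz).round(4))
print("up in old tool",(Rn.T@[0,0,.1]).round(4))
E
```

```text
[0.45       0.00710557 0.2       ] [0.55608196 0.00975046 0.10798741] [0.56400246 0.01019329 0.05154213]
lift+A old axes [ 0.323  -0.0449 -0.2028] world [-0.02966024  0.33565615  0.1842266 ]
turn [-0.139   0.0837 -0.2422] deg 16.7 | shift in old axes [ 0.323  -0.0449 -0.2028] in new axes [ 0.3368  0.062  -0.1738]
A->B [-0.0033  0.0617  0.1261] B->C [-0.     -0.0148  0.0551]
deck x,z dir in tool [-0.      0.9659  0.2588] [ 0.      0.2588 -0.9659]
up in old tool [-0.      0.0259 -0.0966]
```

Emit:
arm_command:
  commands:
    - [[0, 0, 0, 0, 0.006, -0.0242, 30], [0, 0, 0, 0, 0.01, -0.0362, 30], [0, 0, 0, 0, 0.01, -0.0362, 30], [0, 0, 0, 0.0538, -0.0118, -0.0177, 30], [0, 0, 0, 0.0538, -0.0118, -0.0177, 30], [0, 0, 0, 0.0538, -0.0118, -0.0177, 30], [0, 0, 0, 0.0538, -0.0118, -0.0177, 30], [0, 0, 0, 0.0538, -0.0118, -0.0177, 30], [0, 0, 0, 0.0538, -0.0118, -0.0177, 30], [-0.0695, 0.0419, -0.1211, 0, 0, 0, 30], [-0.0695, 0.0419, -0.1211, 0, 0, 0, 30], [0, 0, 0, 0, 0, 0, 30]]

```text
time: 9.3
ee_pos: [0.4485, 0.0077, 0.1993]
eef_rot: [0.674, 0.712, 0.145, 0.136]
ft_force: [-0.1, 0.2, -0.9]
width: 0.0396
```

```bash
python3 - <<'E'
from h import *
R=pose(93.2,23);go(R,dk(.0785,0,.0758))
s=read_state();print(s["ft_force"],s["width"])
c=camera("wrist");cv2.imwrite("pics/w5.png",c["frame"][:,:,::-1])
E
```

```text
turn [-0.001  -0.0005 -0.0006] deg 0.1 | shift in old axes [-0.004   0.0634  0.126 ] in new axes [-0.0039  0.0633  0.1261]
[-0.06692222  0.22659317 -0.91196867] 0.03963785895741469
```

View pics/w5.png

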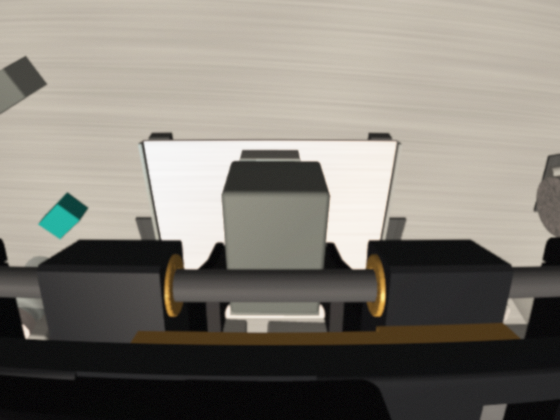

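Emit:
arm_command:
  commands:
    - [[0, 0, 0, -0.0013, 0.0211, 0.042, 30], [0, 0, 0, -0.0013, 0.0211, 0.042, 30], [0, 0, 0, -0.0013, 0.0211, 0.042, 30], [0, 0, 0, 0, 0, 0, 30], [0, 0, 0, 0, 0, 0, 30]]

```text
time: 9.98
ee_pos: [0.5548, 0.0095, 0.1104]
eef_rot: [0.674, 0.711, 0.145, 0.136]
ft_force: [-1.1, -0.1, -1.6]
width: 0.0399
```

```bash
python3 - <<'E'
from h import *
R=pose(93.2,23);go(R,dk(.0785,0,.0208))
s=read_state();print(s["ft_force"],s["width"],indeck(s["ee_pos"]))
c=camera("wrist");cv2.imwrite("pics/w6.png",c["frame"][:,:,::-1])
t=camera("top");crop(t,"t6.png",225,150,335,240,7)
E
```

```text
turn [-0.0012 -0.0008 -0.0032] deg 0.2 | shift in old axes [ 0.0001 -0.0139  0.0559] in new axes [ 0.0002 -0.014   0.0559]
[-1.1239077  -0.11323895 -1.63152835] 0.03985475900702548 [ 0.07753913 -0.00019058  0.07841808]
```

View pics/w6.png

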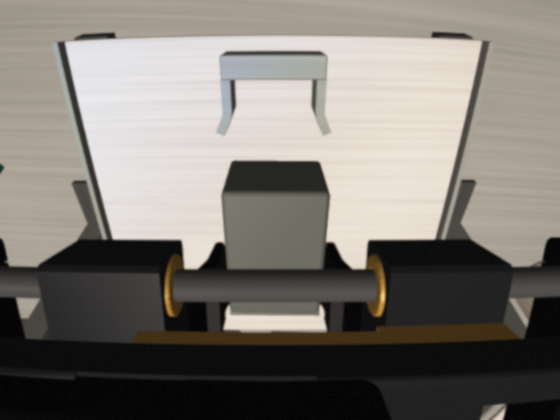

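View pics/t6.png

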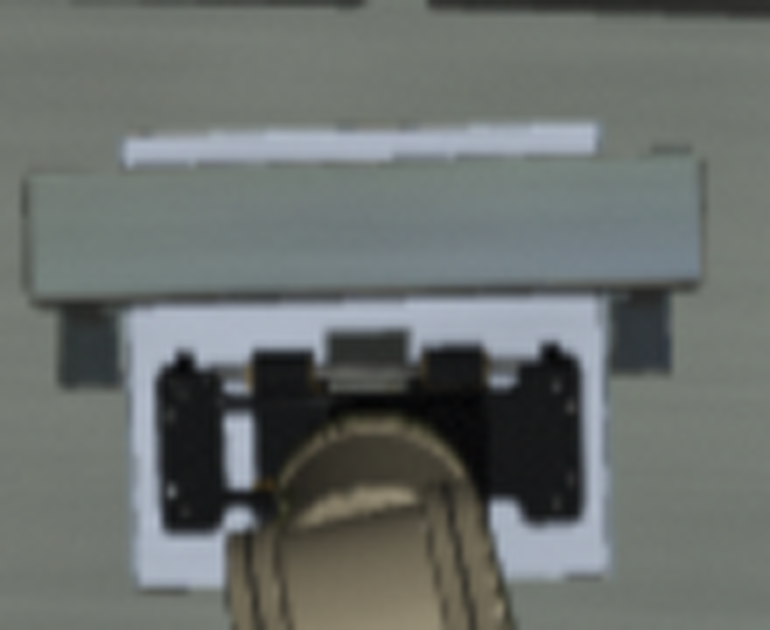

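```bash
python3 - <<'E'
from h import *
c=camera("wrist")
crop(c,"w6c.png",205,40,345,200,5)
n=uz
def pl(uv,z): return indeck(plane(c,uv,n=uz,p=Od+uz*z)).round(4)
print("stop front top",pl([(220.5,79),(326.5,79)],.026)); print("rear",pl([(221.5,54),(325.5,54)],.026))
print("mouth",pl([(217,133),(226,134),(321,133),(330.5,132)],.024))
print("edges",pl([(66,60),(106,235),(485,60),(441,235)],0))
# chock
R,p=tool();z=indeck(p)[2]-.0158; print("chock bottom",z)
print("rear bottom",pl([(233,162),(320,162)],z),"rear top",pl([(224,192),(329,192)],z+.034))
E
```

```text
stop front top [[ 0.0006 -0.0281  0.026 ]
 [ 0.0006  0.0256  0.026 ]]
rear [[-0.0114 -0.0268  0.026 ]
 [-0.0113  0.0244  0.026 ]]
mouth [[ 0.0293 -0.0323  0.024 ]
 [ 0.0299 -0.0273  0.024 ]
 [ 0.0294  0.0247  0.024 ]
 [ 0.0288  0.0298  0.024 ]]
edges [[-0.0087 -0.1216 -0.    ]
 [ 0.1118 -0.1246 -0.    ]
 [-0.0085  0.1212 -0.    ]
 [ 0.1119  0.121  -0.    ]]
chock bottom 0.06383985475594506
rear bottom [[ 0.0308 -0.0193  0.0638]
 [ 0.0308  0.0197  0.0638]] rear top [[ 0.0291 -0.0189  0.0978]
 [ 0.0291  0.0191  0.0978]]
```

View pics/w6c.png

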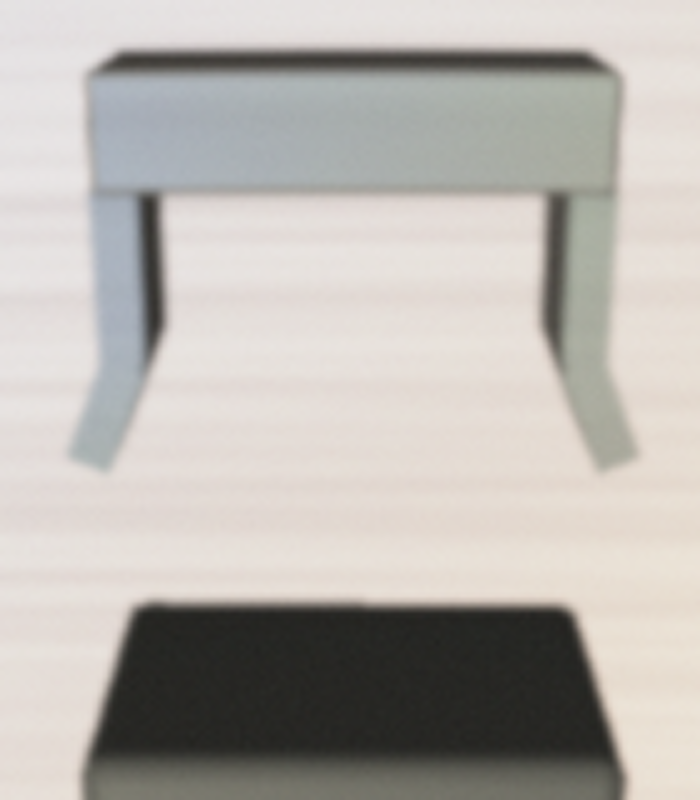

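Emit:
arm_command:
  commands:
    - [[0, 0, 0, -0.0014, 0.0039, 0.001, 30], [0, 0, 0, 0, -0.0052, 0.0193, 30], [0, 0, 0, 0, -0.0052, 0.0193, 30], [0, 0, 0, 0, -0.0039, 0.0145, 30], [0, 0, 0, 0, 0, 0, 30]]

```text
time: 10.75
ee_pos: [0.5657, 0.0078, 0.0559]
eef_rot: [0.674, 0.712, 0.144, 0.137]
ft_force: [-0.3, -0.4, -1.6]
width: 0.0397
```

```bash
sed -i 's/^Od=.*/Od=np.array([.4895,.0048,.022])/' h.py; python3 - <<'E'
from h import *
R=pose(93.2,23);go(R,dk(.0825,0,.0158))
s=read_state();print(s["ft_force"],s["width"],indeck(s["ee_pos"]))
c=camera("wrist");crop(c,"w7c.png",190,60,360,220,4)
E
```

```text
turn [-0.0014  0.0015 -0.0005] deg 0.1 | shift in old axes [0.0013 0.0003 0.0075] in new axes [0.0013 0.0003 0.0075]
[-0.33302272 -0.40755244 -1.60194451] 0.0397362117024146 [ 0.08024751 -0.0013011   0.02296039]
```

View pics/w7c.png

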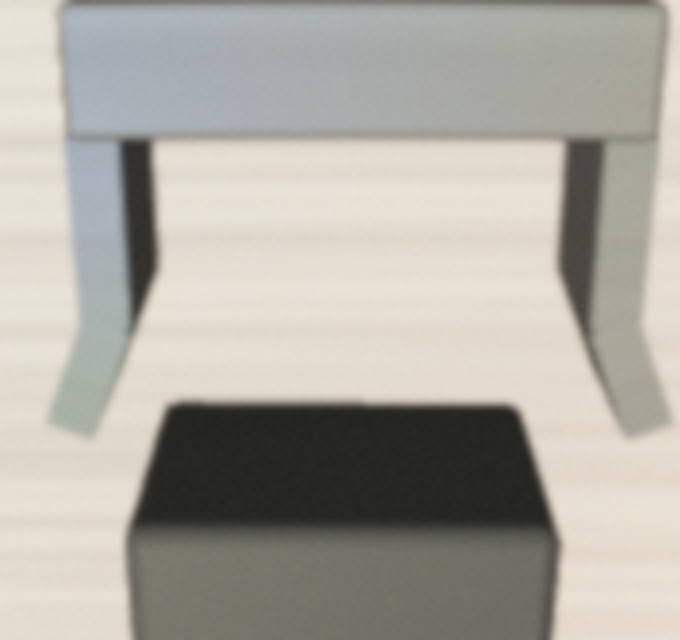

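Emit:
arm_command:
  commands:
    - [[0, 0, 0, 0.0014, -0.0008, 0.003, 30], [0, 0, 0, 0, -0.0005, 0.002, 30], [0, 0, 0, 0, 0, 0, 30]]

```text
time: 11.18
ee_pos: [0.5667, 0.0092, 0.0511]
eef_rot: [0.674, 0.712, 0.144, 0.137]
ft_force: [-0.8, 0.6, -1.5]
width: 0.0397
```

```bash
python3 - <<'E'
from h import *
s=read_state();print(s["ft_force"],indeck(s["ee_pos"]))
E
```

```text
[-0.81823912  0.58018609 -1.47007265] [8.06395792e-02 5.65313576e-05 1.80457014e-02]
```

Emit:
arm_command:
  commands:
    - [[0, 0, 0, 0, -0.0004, 0.0015, 30], [0, 0, 0, 0, 0, 0, 30]]

```text
time: 11.42
ee_pos: [0.5669, 0.0092, 0.0493]
eef_rot: [0.674, 0.712, 0.144, 0.137]
ft_force: [-0.3, -0.5, -1.5]
width: 0.0396
```

Emit:
arm_command:
  commands:
    - [[0, 0, 0, 0, -0.0003, 0.001, 30], [0, 0, 0, 0, 0, 0, 30]]

```text
time: 11.68
ee_pos: [0.5671, 0.0093, 0.0489]
eef_rot: [0.674, 0.712, 0.144, 0.137]
ft_force: [-8.8, -0.4, 10.7]
width: 0.0401
```

```bash
python3 - <<'E'
from h import *
s=read_state();print(s["ft_force"],indeck(s["ee_pos"]))
c=camera("wrist");crop(c,"w8c.png",190,60,360,220,4)
E
```

```text
[-8.76323893 -0.39753805 10.68312459] [0.08070648 0.00014466 0.01580426]
```

View pics/w8c.png

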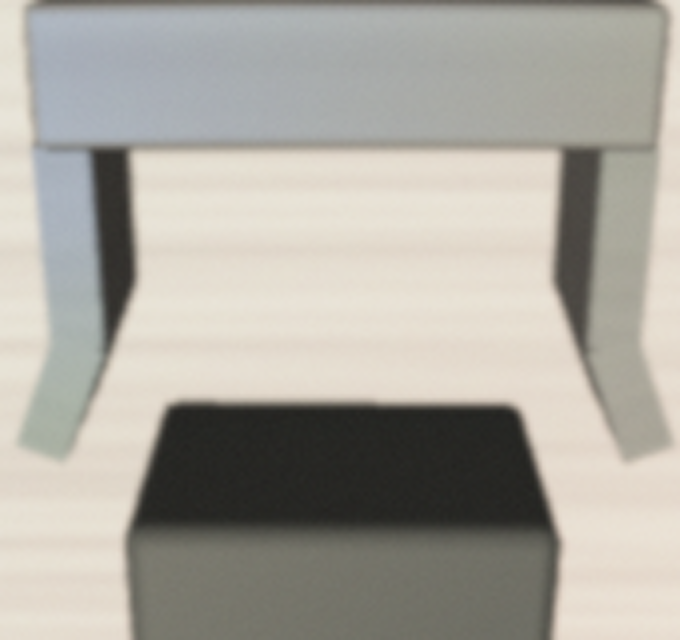

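Emit:
arm_command:
  commands:
    - [[0, 0, 0, 0, 0.0001, -0.0005, 30], [0, 0, 0, 0, -0.0048, -0.0013, 30], [0, 0, 0, 0, -0.0048, -0.0013, 30], [0, 0, 0, 0, -0.0048, -0.0013, 30], [0, 0, 0, 0, 0, 0, 30]]

```text
time: 12.35
ee_pos: [0.5517, 0.0083, 0.0467]
eef_rot: [0.674, 0.712, 0.144, 0.137]
ft_force: [-2.4, -1.1, 1.2]
width: 0.0399
```

```bash
python3 - <<'E'
from h import *
s=read_state();print(s["ft_force"],indeck(s["ee_pos"]))
c=camera("wrist");crop(c,"w9c.png",190,60,360,220,4)
E
```

```text
[-2.43131796 -1.08733183  1.23353669] [6.51047947e-02 4.39247177e-05 1.58310224e-02]
```

View pics/w9c.png

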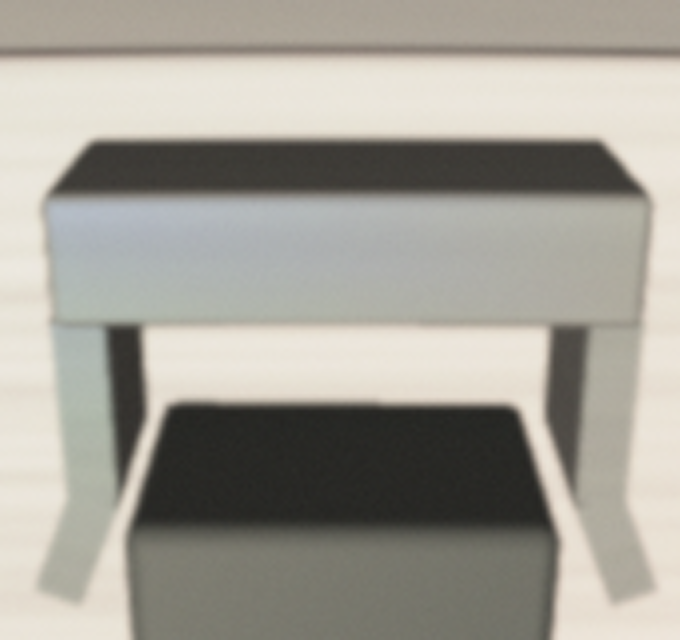

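Emit:
arm_command:
  commands:
    - [[0, 0, 0, 0, -0.0039, -0.001, 30], [0, 0, 0, 0, -0.0039, -0.001, 30], [0, 0, 0, 0, -0.0039, -0.001, 30], [0, 0, 0, 0, 0, 0, 30]]

```text
time: 12.9
ee_pos: [0.5398, 0.0078, 0.045]
eef_rot: [0.674, 0.712, 0.144, 0.137]
ft_force: [-6.5, 0.3, 7.0]
width: 0.0399
```

Emit:
arm_command:
  commands:
    - [[0, 0, 0, 0, -0.0019, -0.0005, 30], [0, 0, 0, 0, 0, 0, 30]]

```text
time: 13.15
ee_pos: [0.5383, 0.0077, 0.0448]
eef_rot: [0.674, 0.712, 0.144, 0.137]
ft_force: [-3.3, 0.7, 3.4]
width: 0.0397
```

```bash
python3 - <<'E'
from h import *
s=read_state();print(s["ft_force"],indeck(s["ee_pos"]))
c=camera("wrist");crop(c,"w10c.png",190,60,360,220,4)
E
```

```text
[-3.27717759  0.74637027  3.39516373] [0.05155501 0.00017415 0.01582303]
```

View pics/w10c.png

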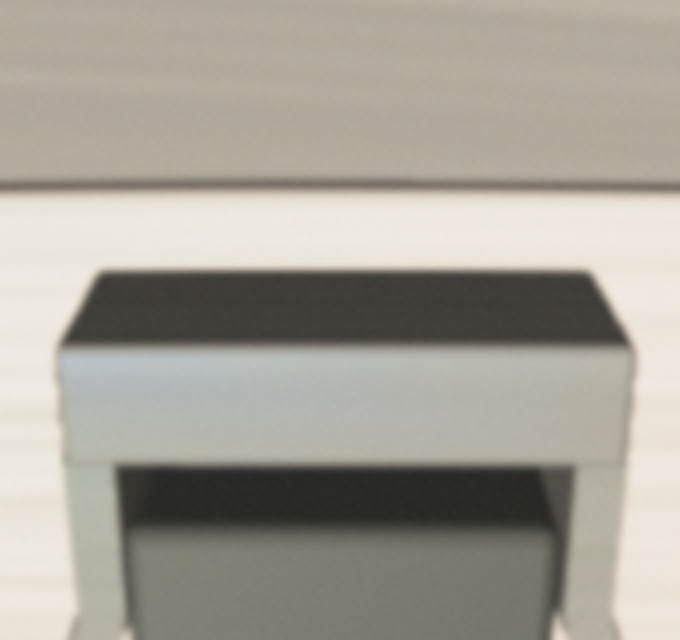

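Force is low and the chock is centred, with about 3 mm left, so I'll continue in 1 mm steps until the stop resists.

Emit:
arm_command:
  commands:
    - [[0, 0, 0, 0, -0.001, -0.0003, 30], [0, 0, 0, 0, 0, 0, 30]]

```text
time: 13.45
ee_pos: [0.5373, 0.0077, 0.0447]
eef_rot: [0.674, 0.712, 0.144, 0.137]
ft_force: [-0.2, 0.1, 1.6]
width: 0.0398
```

Emit:
arm_command:
  commands:
    - [[0, 0, 0, 0, -0.001, -0.0003, 30], [0, 0, 0, 0, 0, 0, 30]]

```text
time: 13.7
ee_pos: [0.5362, 0.0076, 0.0445]
eef_rot: [0.674, 0.712, 0.144, 0.137]
ft_force: [0.4, 1.0, 1.8]
width: 0.0397
```

Emit:
arm_command:
  commands:
    - [[0, 0, 0, 0, -0.001, -0.0003, 30], [0, 0, 0, 0, 0, 0, 30]]

```text
time: 13.95
ee_pos: [0.5358, 0.0076, 0.0448]
eef_rot: [0.674, 0.712, 0.145, 0.137]
ft_force: [5.3, 0.1, -3.2]
width: 0.0396
```

Emit:
arm_command:
  commands:
    - [[0, 0, 0, 0, -0.001, -0.0003, 30], [0, 0, 0, 0, 0, 0, 30], [0, 0, 0, 0, 0, 0, 30]]

```text
time: 14.32
ee_pos: [0.5356, 0.0077, 0.0452]
eef_rot: [0.673, 0.712, 0.146, 0.138]
ft_force: [8.7, 0.4, -5.3]
width: 0.0396
```

```bash
python3 - <<'E'
from h import *
s=read_state();print(s["ft_force"],indeck(s["ee_pos"]))
c=camera("wrist");crop(c,"w11c.png",190,60,360,220,4)
E
```

```text
[ 8.66358766  0.35346653 -5.27499326] [0.0489898  0.00030156 0.01658355]
```

View pics/w11c.png

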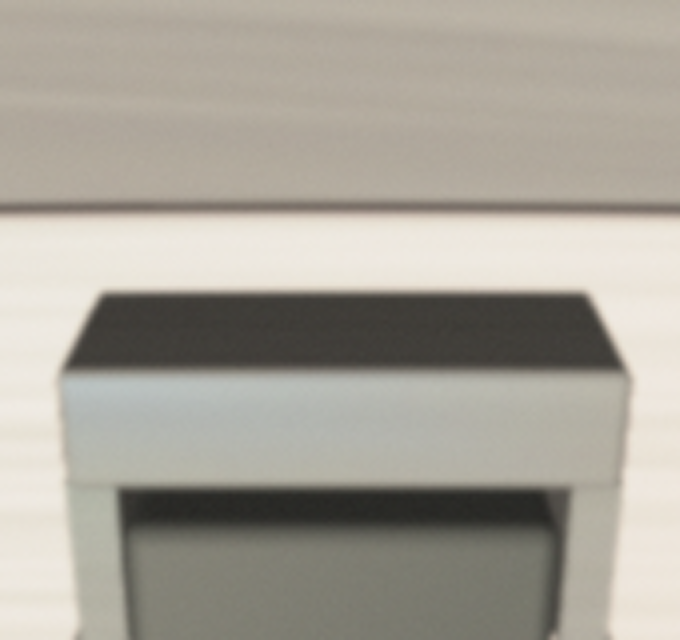

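Emit:
arm_command:
  commands:
    - [[0, 0, 0, 0, 0.0005, 0, 30], [0, 0, 0, 0, 0, 0, 60], [0, 0, 0, 0, 0, 0, 60], [0, 0, 0, 0, 0, -0.02, 60], [0, 0, 0, 0, 0, -0.03, 60], [0, 0, 0, 0, -0.02, -0.05, 60], [0, 0, 0, 0, -0.02, -0.05, 100], [0, 0, 0, 0, 0, 0, 100]]

```text
time: 15.38
ee_pos: [0.4559, -0.0035, 0.1509]
eef_rot: [0.676, 0.71, 0.135, 0.141]
ft_force: [0.3, -0.3, 0.7]
width: 0.0648
```

```bash
python3 - <<'E'
from h import *
c=camera("wrist");cv2.imwrite("pics/w12.png",c["frame"][:,:,::-1]);crop(c,"w12c.png",200,100,360,240,5)
import pickle;pickle.dump(c,open("w12.pkl","wb"));print(tool()[1])
E
```

```text
[ 0.45582229 -0.00344653  0.1490336 ]
```

View pics/w12.png

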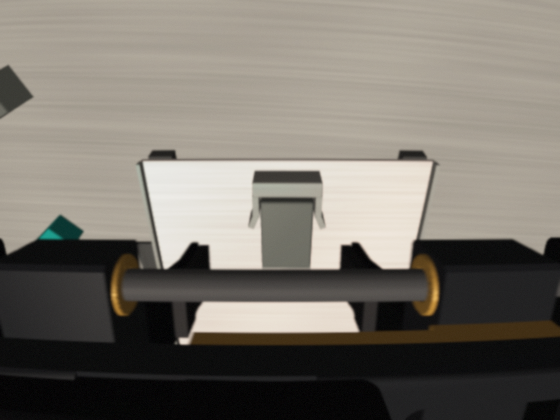

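View pics/w12c.png

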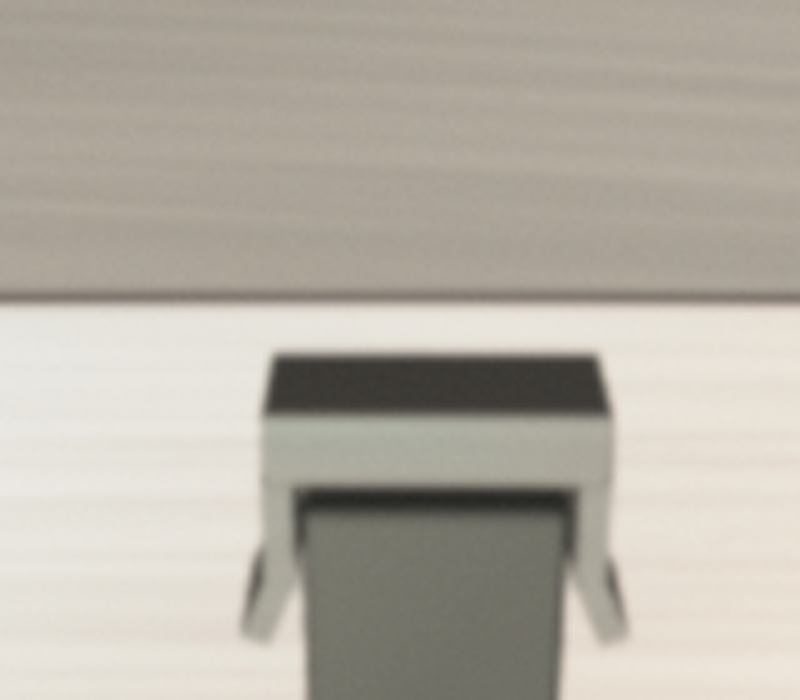

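```bash
python3 - <<'E'
from h import *
import pickle;c=pickle.load(open("w12.pkl","rb"))
def un(p): return (np.array(p,float)+.5)/5-.5+np.array((200,100))
def pl(uv,z): return indeck(plane(c,un(uv),n=uz,p=Od+uz*z)).round(4)
print("stop",pl([(264,416),(611,416)],.026),"chock rear top",pl([(304,513),(564,513)],.034),"side lower",pl([(309,690),(558,690)],.034))
# tin from top+scene
go(pose(105,35),np.array([.45,.25,.30]))
E
```

```text
stop [[-0.0118 -0.0247  0.026 ]
 [-0.0118  0.0269  0.026 ]] chock rear top [[ 0.0004 -0.0187  0.034 ]
 [ 0.0003  0.0198  0.034 ]] side lower [[ 0.0316 -0.0187  0.034 ]
 [ 0.0315  0.0203  0.034 ]]
turn [-0.2213  0.1178 -0.1831] deg 17.8 | shift in old axes [ 0.2511  0.0641 -0.1411] in new axes [ 0.2463  0.1357 -0.0893]
```

```bash
python3 - <<'E'
from h import *
go(pose(105,0),np.array([.47,.315,.25]))
E
```

```text
turn [ 0.3872  0.0575 -0.2109] deg 25.5 | shift in old axes [ 0.3159  0.0667 -0.087 ] in new axes [ 0.3039  0.0961 -0.101 ]
```

Emit:
arm_command:
  commands:
    - [[0, 0, 0, 0.01, 0.001, -0.04, 100], [0, 0, 0, 0.0509, 0.011, -0.0078, 100], [0, 0, 0, 0.051, 0.011, -0.0078, 100], [0, 0, 0, 0.051, 0.011, -0.0078, 100], [0, 0, 0, 0.051, 0.011, -0.0078, 100], [0, 0, 0, 0.051, 0.011, -0.0078, 100], [0, 0, 0, 0.051, 0.011, -0.0078, 100], [0.1291, 0.0192, -0.0703, 0, 0, 0, 100], [0.1291, 0.0192, -0.0703, 0, 0, 0, 100], [0.1291, 0.0192, -0.0703, 0, 0, 0, 100], [0, 0, 0, 0, 0, 0, 100]]

```text
time: 16.8
ee_pos: [0.4117, 0.2706, 0.2756]
eef_rot: [0.607, 0.794, 0.033, 0.005]
ft_force: [0.6, -0.3, -0.0]
width: 0.0872
```

```bash
python3 - <<'E'
from h import *
c=camera("wrist");cv2.imwrite("pics/w13.png",c["frame"][:,:,::-1])
import pickle;pickle.dump(c,open("w13.pkl","wb"));print(tool())
E
```

```text
(array([[-0.26267248,  0.96365773,  0.04865125],
       [ 0.96435964,  0.26053177,  0.04619171],
       [ 0.0318378 ,  0.0590506 , -0.99774715]]), array([0.41147076, 0.27168813, 0.27499319]))
```

View pics/w13.png

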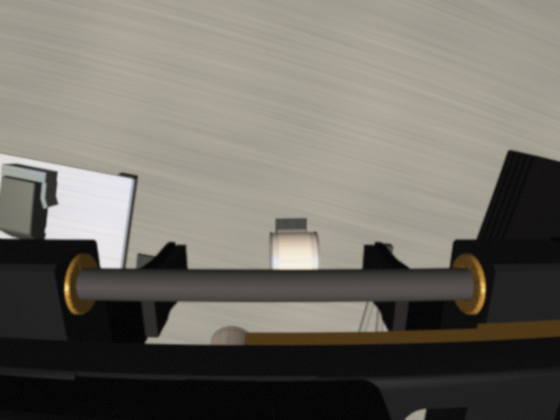

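```bash
python3 - <<'E'
from h import *
go(pose(105,0),np.array([.50,.325,.23]))
E
```

```text
turn [ 0.059  -0.032   0.0032] deg 3.9 | shift in old axes [0.0267 0.0965 0.0517] in new axes [0.0286 0.0993 0.045 ]
```

Emit:
arm_command:
  commands:
    - [[0.059, -0.032, 0.0032, 0, 0, 0, 100], [0, 0, 0, 0.0095, 0.033, 0.015, 100], [0, 0, 0, 0.0095, 0.033, 0.015, 100], [0, 0, 0, 0.0095, 0.033, 0.015, 100], [0, 0, 0, 0, 0, 0, 100]]

```text
time: 17.48
ee_pos: [0.417, 0.2719, 0.2646]
eef_rot: [0.607, 0.793, 0.042, 0.015]
ft_force: [-0.0, 0.9, -0.1]
width: 0.0868
```

```bash
python3 - <<'E'
from h import *
c=camera("wrist");cv2.imwrite("pics/w14.png",c["frame"][:,:,::-1])
import pickle;pickle.dump(c,open("w14.pkl","wb"));print(tool())
crop(c,"w14c.png",230,130,330,250,6)
E
```

```text
(array([[-0.26279837,  0.961969  ,  0.07451613],
       [ 0.96448166,  0.25977716,  0.0478639 ],
       [ 0.026686  ,  0.084448  , -0.99607048]]), array([0.41693444, 0.27183459, 0.26491113]))
```

View pics/w14.png

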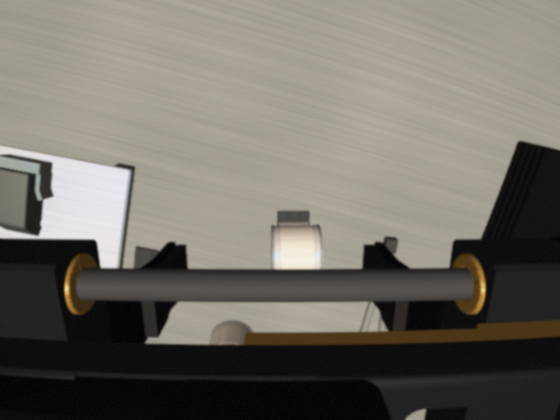

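View pics/w14c.png

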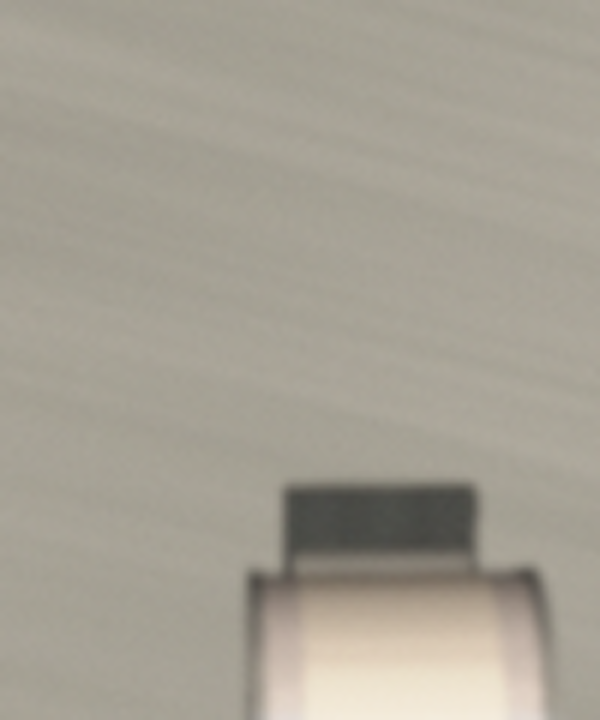

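```bash
python3 - <<'E'
from h import *
s=read_state();print(s["joint_positions"].round(3),s["ft_force"],s["ee_pos"])
E
```

```text
[ 1.224 -0.499 -1.468  1.756 -0.535  1.375  1.673] [ 0.42998676 -0.70592665 -0.21898546] [0.41693444 0.27183459 0.26491113]
```

```bash
cat > kin.py <<'E'
import numpy as np, itertools
from scipy.spatial.transform import Rotation as Ro
from scipy.optimize import least_squares
def rot(ax,a): return Ro.from_rotvec(np.array(ax)*a).as_matrix()
Y=[0,1,0];Z=[0,0,1]
def fk(q,prm,s,full=False):
    d,a,b,L,e1,e2,w1,psi=prm
    T=np.zeros(3);R=np.eye(3);ax=[];og=[]
    seq=[(Z,(0,0,d)),(Y,(0,0,0)),(Z,(e1,0,a)),(Y,(e2,0,0)),(Z,(0,0,b)),(Y,(w1,0,0)),(Z,(0,0,L))]
    for i,(A,t) in enumerate(seq):
        ax.append(s[i]*(R@np.array(A)));og.append(T.copy())
        R=R@rot(A,s[i]*q[i]);T=T+R@np.array(t)
    R=R@rot(Z,psi)
    if full: return R,T,np.array(ax),np.array(og)
    return R,T
E
cat > fit.py <<'E'
from kin import *
Q=[[1.17142542,.33288537,-.06468551,1.46094996,.02160357,1.34994049,-.08853083],
[0.99024866,0.19305197,-0.48898306,1.61068904,0.09245191,1.36081153,1.8223097],
[0.7130144,-0.05836105,-0.7627966,1.68028976,-0.04021406,1.50344024,1.54944781],
[1.02220973,0.36932916,-0.50028968,1.98081152,0.14392767,0.59177334,1.83302734],
[1.224,-.499,-1.468,1.756,-.535,1.375,1.673]]
Rs=[Ro.from_quat([8.27012109e-01,-5.62183617e-01,-6.36506486e-04,-3.84838331e-04]).as_matrix(),
np.array([[2.35924546e-01,9.71771376e-01,-2.19e-05],[9.71771359e-01,-2.35924546e-01,-1.86e-04],[-1.86e-04,2.26e-05,-1]]),
np.array([[-2.48771622e-02,9.99690506e-01,1.38e-04],[9.99690498e-01,2.48771873e-02,-1.83e-04],[-1.86e-04,1.34e-04,-1]]),
np.array([[.1989,.9467,.2535],[.98,-.1921,-.0517],[-.0003,.2588,-.9659]]),
np.array([[-0.26279837,0.961969,0.07451613],[0.96448166,0.25977716,0.0478639],[0.026686,0.084448,-0.99607048]])]
P=[[.2297889,-.58080005,.22974137],[.44032832,-.33016269,.25035894],[.45555141,-.00065312,.33018501],[.47968757,-.32855721,.01578054],[.41693444,.27183459,.26491113]]
best=[]
for s3,s5,s7 in itertools.product([1,-1],repeat=3):
  for s1 in(1,-1):
    s=[s1,1,s3,1,s5,1,s7]
    def f(x):
        r=[]
        for q,R,p in zip(Q,Rs,P):
            A,T=fk(q,x,s);r+=list(T-p)+list(.3*(A-R).ravel())
        return r
    for psi in (0,1.57,3.14,-1.57):
        o=least_squares(f,[.35,.4,.4,.25,0,0,0,psi]);best.append((o.cost,s,o.x))
best.sort(key=lambda t:t[0])
for b in best[:4]: print(b[0],b[1],b[2].round(4).tolist())
E
python3 fit.py
```

```text
0.0035647976065807867 [-1, 1, -1, 1, -1, 1, -1] [-0.0409, 0.3621, 0.4246, 0.0689, 0.0333, -0.1055, -0.0201, 3.1416]
0.003564797606580791 [-1, 1, -1, 1, -1, 1, -1] [-0.0409, 0.3621, 0.4246, 0.0689, 0.0333, -0.1055, -0.0201, -3.1416]
0.0035647976065808027 [-1, 1, -1, 1, -1, 1, -1] [-0.0409, 0.3621, 0.4246, 0.0689, 0.0333, -0.1055, -0.0201, 3.1416]
0.10753582879025297 [-1, 1, -1, 1, 1, 1, -1] [-0.119, 0.4103, 0.4379, 0.0586, -0.0077, -0.1204, -0.038, 3.1186]
```

```bash
cat >> fit.py <<'E'
s=best[0][1];x=best[0][2]
print([ (fk(q,x,s)[1]-p).round(3).tolist() for q,p in zip(Q,P)], [np.abs(fk(q,x,s)[0]-R).max().round(4) for q,R in zip(Q,Rs)])
# general linear: offsets x,y,z per link, merging unobservable
def rows(q):
    R=np.eye(3);out=[]
    for i,A in enumerate([Z,Y,Z,Y,Z,Y,Z]):
        R=R@rot(A,s[i]*q[i]);out.append(R.copy())
    return np.hstack([np.array([[0],[0],[1.]])]+out)
M=np.vstack([rows(q) for q in Q]);b=np.hstack(P)
x0=np.zeros(22);x0[0]=.3
nom=[0]*22
for lam in (.03,.1,.3):
    prior=np.array([.36, 0,0,0, 0,0,0, 0,0,.4, 0,0,0, 0,0,.4, .0,0,0, 0,0,.25]);
    o=np.linalg.lstsq(np.vstack([M,lam*np.eye(22)]),np.r_[b,lam*prior],rcond=None)[0]
    print(lam,np.abs(M@o-b).max().round(4),o.round(3).tolist())
E
python3 fit.py | tail -4
```

```text
[[0.034, 0.034, 0.001], [0.026, 0.033, 0.004], [0.012, 0.041, -0.0], [-0.002, 0.019, 0.005], [-0.001, 0.028, -0.009]] [np.float64(0.0), np.float64(0.0), np.float64(0.0), np.float64(0.0001), np.float64(0.0006)]
0.03 0.0004 [0.31, 0.004, -0.016, -0.05, -0.006, -0.016, 0.015, 0.01, -0.012, 0.415, -0.006, -0.012, 0.043, -0.004, 0.004, 0.443, -0.002, 0.004, 0.043, 0.001, 0.001, 0.293]
0.1 0.0014 [0.317, 0.0, -0.019, -0.043, -0.003, -0.019, 0.004, 0.015, -0.008, 0.404, -0.017, -0.008, 0.042, 0.001, 0.002, 0.442, -0.006, 0.002, 0.043, 0.002, 0.003, 0.293]
0.3 0.0043 [0.323, -0.003, -0.019, -0.037, 0.002, -0.019, 0.0, 0.025, -0.004, 0.4, -0.018, -0.004, 0.037, 0.006, -0.001, 0.437, -0.006, -0.001, 0.042, 0.0, 0.003, 0.292]
```

```bash
cat >> fit.py <<'E'
lam=.03
o=np.linalg.lstsq(np.vstack([M,lam*np.eye(22)]),np.r_[b,lam*prior],rcond=None)[0]
np.save("off.npy",o);np.save("sg.npy",s)
E
python3 fit.py >/dev/null; cat > sim.py <<'E'
import numpy as np
from scipy.spatial.transform import Rotation as Ro
o=np.load("off.npy");s=np.load("sg.npy")
A=np.array([[0,0,1],[0,1,0],[0,0,1],[0,1,0],[0,0,1],[0,1,0],[0,0,1.]])
lo=np.array([-2.6,-.5,-1.47,.16,-1.27,.06,-2.6]);hi=np.array([2.6,2.12,1.34,2.42,4.41,2.06,2.6])
def fk(q):
    T=np.array([0,0,o[0]]);R=np.eye(3);ax=[];og=[]
    for i in range(7):
        ax.append(s[i]*(R@A[i]));og.append(T.copy())
        R=R@Ro.from_rotvec(A[i]*s[i]*q[i]).as_matrix();T=T+R@o[1+3*i:4+3*i]
    J=np.vstack([np.cross(ax,T-np.array(og)).T,np.array(ax).T])
    return R@Ro.from_rotvec([0,0,np.pi]).as_matrix(),T,J
def run(q,rows,sub=10,null=None,k=0,it=1,clip=True):
    q=np.array(q,float);R,T,_=fk(q)
    for r in rows:
        R1=R@Ro.from_rotvec(r[:3]).as_matrix();T1=T+R1@np.array(r[3:6]);rv=Ro.from_matrix(R.T@R1).as_rotvec()
        for n in range(1,sub+1):
            Rg=R@Ro.from_rotvec(rv*n/sub).as_matrix();Tg=T+(T1-T)*n/sub
            for _ in range(it):
                Rc,Tc,J=fk(q);e=np.r_[Tg-Tc,Ro.from_matrix(Rg@Rc.T).as_rotvec()]
                Ji=J.T@np.linalg.inv(J@J.T+1e-5*np.eye(6));dq=Ji@e
                if null is not None: dq+=(np.eye(7)-Ji@J)@(k*(null-q))
                q=q+dq
                if clip:q=np.clip(q,lo,hi)
        R,T=R1,T1
    return q
E
python3 - <<'E'
from sim import *
q0=[1.17142542,.33288537,-.06468551,1.46094996,.02160357,1.34994049,-.08853083]
r1=[[0,0,0,-.026,-.048,-.0033]]*6+[[0,0,-.1794,0,0,0]]*14
r2=[[0,0,0,.0538,-.0113,-.0133]]*6+[[0,0,-.1415,0,0,0]]*2
for k in(0,.01,.05):
    for nm in (np.zeros(7),(lo+hi)/2,np.array(q0)):
        a=run(q0,r1,null=nm,k=k);b=run(a,r2,null=nm,k=k);print(k,a.round(3),b.round(3))
        if k==0:break
print("obs [.990 .193 -.489 1.611 .092 1.361 1.822] [.713 -.058 -.763 1.680 -.040 1.503 1.549]")
E
```

```text
0 [ 0.993  0.195 -0.493  1.611  0.093  1.361  1.806] [ 0.729 -0.059 -0.776  1.681 -0.043  1.503  1.557]
0.01 [ 0.529  0.145  0.027  1.649 -0.005  1.349  1.875] [ 0.091 -0.083 -0.182  1.718 -0.016  1.506  1.511]
0.01 [ 0.667  0.156 -0.125  1.637  0.019  1.351  1.857] [ 0.16  -0.079 -0.246  1.713 -0.021  1.505  1.517]
0.01 [ 1.007  0.197 -0.509  1.61   0.097  1.362  1.803] [ 0.665 -0.06  -0.717  1.684 -0.041  1.503  1.552]
0.05 [ 0.46   0.142  0.103  1.654 -0.016  1.348  1.883] [-0.034 -0.091 -0.066  1.726 -0.007  1.507  1.501]
0.05 [ 0.597  0.15  -0.047  1.643  0.006  1.35   1.866] [-0.078 -0.094 -0.025  1.729 -0.004  1.507  1.498]
0.05 [ 1.013  0.198 -0.516  1.609  0.098  1.362  1.802] [ 0.574 -0.062 -0.632  1.689 -0.038  1.504  1.546]
obs [.990 .193 -.489 1.611 .092 1.361 1.822] [.713 -.058 -.763 1.680 -.040 1.503 1.549]
```

```bash
cat > plan.py <<'E'
from sim import *
import sys
sys.path.insert(0,'.')
def pose(yaw,lean=0):
    y=np.radians(yaw);x=np.array([np.cos(y),np.sin(y),0]);f=np.array([-x[1],x[0],0]); f=f if f[0]>0 else -f
    l=np.radians(lean); z=np.sin(l)*f+np.cos(l)*np.array([0,0,-1.]); return np.c_[x,np.cross(z,x),z]
yd=np.radians(3.2);sl=np.radians(8);Od=np.array([.4895,.0048,.022])
ux=np.array([np.cos(yd)*np.cos(sl),np.sin(yd)*np.cos(sl),np.sin(sl)]);uy=np.array([-np.sin(yd),np.cos(yd),0]);uz=np.cross(ux,uy)
def dk(x,y,z): return Od+np.c_[ux,uy,uz]@np.array([x,y,z])
def seg(q,Rg,Tg,step=.02):
    R0,T0,_=fk(q);d=np.linalg.norm(Tg-T0);rv=Ro.from_matrix(R0.T@Rg).as_rotvec();n=int(max(d/step,np.linalg.norm(rv)/.08,1))+1
    qs=[]
    for i in range(1,n+1):
        R=R0@Ro.from_rotvec(rv*i/n).as_matrix();T=T0+(Tg-T0)*i/n
        Rc,Tc,J=fk(q);e=np.r_[T-Tc,Ro.from_matrix(R@Rc.T).as_rotvec()]
        q=q+J.T@np.linalg.solve(J@J.T+1e-6*np.eye(6),e);qs.append(q)
    return q,qs
def margin(q): return np.minimum(np.array(q)-lo,hi-np.array(q)).min(-1)
E
cat > search.py <<'E'
from plan import *
rng=np.random.default_rng(int(sys.argv[1]))
q0=np.array([1.224,-.499,-1.468,1.756,-.535,1.375,1.673])
tin=np.array([.503,.330,.040])
def tail(q,lean,yaw=105,flip=0):
    Rg=pose(yaw,lean);g=tin+Rg[:,2]*.011
    m=[];
    q,s_=seg(q,Rg,g+[0,0,.13]);m+=s_;q,s_=seg(q,Rg,g);m+=s_;q,s_=seg(q,Rg,g+[0,0,.15]);m+=s_
    Rd=pose(93.2,lean)
    q,s_=seg(q,Rd,np.array([.43,.02,.22]));m+=s_
    for X,z in((.10,.09),(.10,.032)):
        q,s_=seg(q,Rd,dk(X,0,z)+Rd[:,2]*.011);m+=s_
    return m
best=(-9,)
import time;t0=time.time()
while time.time()-t0<100:
    k=rng.integers(1,4);W=[]
    for i in range(k):
        az=np.radians(rng.uniform(-60,45));r=rng.uniform(.42,.8);z=rng.uniform(.26,.45);
        W.append((np.array([r*np.cos(az),r*np.sin(az),z]),rng.uniform(40,150),rng.choice([0,15,30])))
    q=q0;m=[];d=0
    p=fk(q)[1]
    for w in W:
        q,s_=seg(q,pose(w[1],w[2]),w[0]);m+=s_;d+=np.linalg.norm(w[0]-p);p=w[0]
        if margin(s_).min()<-.3:break
    else:
        lean=rng.choice([28,33,38]); t=tail(q,lean); mm=margin(t).min(); first=margin(m)[3:].min() if len(m)>3 else 0
        sc=min(mm,first+.0,.25)-.03*d
        if sc>best[0]: best=(sc,mm,first,d,lean,[(w[0].round(2).tolist(),round(w[1]),int(w[2])) for w in W],np.array(q).round(2).tolist(),np.array(t).min(0).round(2).tolist(),np.array(t).max(0).round(2).tolist())
print(*best,sep="\n")
E
for i in 1 2 3 4; do python3 search.py $i > so$i & done; wait; cat so?
```

```text
-0.025212131519653187
-0.010553721527457816
0.019459640553685875
0.4886136664065124
28
[([0.47, 0.05, 0.34], 119, 30), ([0.64, 0.22, 0.37], 126, 0)]
[0.13, 0.63, -1.03, 0.96, 0.55, 1.79, 1.52]
[0.01, -0.51, -1.15, 1.07, -0.28, 0.35, 0.24]
[0.5, 0.59, -0.43, 2.33, 1.07, 1.7, 1.7]
-0.013193178921269635
0.0017793734086451463
0.03586951252206294
0.49908507766382604
28
[([0.47, 0.08, 0.31], 125, 30), ([0.75, -0.01, 0.31], 141, 15)]
[0.47, 0.6, -0.73, 1.07, 0.21, 1.41, 2.31]
[-0.14, -0.5, -0.89, 1.14, -0.17, 0.34, 0.29]
[0.51, 0.56, -0.31, 2.33, 0.98, 1.36, 2.27]
-0.02398089543188022
-0.004857666049961629
0.04678286695724293
0.6374409793972864
28
[([0.54, -0.06, 0.44], 108, 30), ([0.76, 0.02, 0.4], 147, 0)]
[0.13, 0.83, -0.81, 0.46, 0.62, 1.97, 2.33]
[-0.04, -0.5, -1.05, 0.63, -0.24, 0.35, 0.25]
[0.49, 0.77, -0.39, 2.33, 1.04, 1.88, 2.24]
-0.02007200982190469
-0.0023436674852670425
0.048437877885020963
0.5909447445545882
28
[([0.43, -0.03, 0.33], 116, 15), ([0.71, -0.04, 0.33], 147, 15)]
[0.62, 0.55, -0.85, 1.13, 0.2, 1.46, 2.44]
[-0.07, -0.5, -0.99, 1.2, -0.22, 0.34, 0.26]
[0.68, 0.51, -0.37, 2.33, 1.02, 1.4, 2.4]
```

```bash
sed -i 's/np.array(\[.43,.02,.22\])/np.array([.49,.02,.24])/; s/,.25)-.03\*d/,.25)-.03*d/' search.py
for i in 1 2 3 4; do python3 search.py $i > so$i & done; wait; cat so?
```

```text
0.04844173138919574
0.0837109923133148
0.07311087959283424
0.8223049401212835
28
[([0.44, 0.39, 0.42], 147, 30), ([0.46, 0.01, 0.31], 94, 0), ([0.67, -0.09, 0.31], 94, 15)]
[0.92, 0.48, -1.16, 1.37, 0.47, 1.3, 1.44]
[0.08, -0.37, -1.39, 1.42, -0.31, 0.37, 0.21]
[0.98, 0.46, -0.62, 2.17, 1.13, 1.27, 1.75]
0.05608737862127934
0.09594626264073725
0.0843209062240502
0.9411175867590286
33
[([0.48, -0.12, 0.32], 129, 0), ([0.63, 0.39, 0.35], 131, 0)]
[-0.22, 0.79, -1.01, 0.74, 0.68, 1.84, 1.43]
[-0.12, -0.4, -1.17, 0.92, -0.23, 0.22, 0.02]
[0.49, 0.73, -0.42, 2.26, 1.28, 1.72, 1.67]
0.07224407952665457
0.14151242893587446
0.0961538648990739
0.796992845747311
28
[([0.46, -0.08, 0.38], 136, 0), ([0.69, 0.28, 0.31], 73, 0)]
[-0.05, 0.75, -0.87, 0.84, 0.56, 1.73, 0.61]
[-0.0, -0.36, -1.23, 0.97, -0.27, 0.36, 0.23]
[0.61, 0.7, -0.57, 2.18, 1.09, 1.65, 1.72]
0.07562274771536584
0.09656211181417462
0.10065142538599892
0.6979788032936263
33
[([0.65, -0.14, 0.42], 136, 30), ([0.6, 0.01, 0.3], 79, 0)]
[0.6, 0.4, -0.91, 1.37, 0.32, 1.52, 1.09]
[-0.0, -0.4, -1.15, 1.42, -0.22, 0.22, 0.02]
[0.63, 0.4, -0.42, 2.26, 1.28, 1.47, 1.66]
```

```bash
cat > nx.py <<'E'
from h import *
import plan,sys
def rowsto(Rg,Tg):
    R,p=tool();rv=Ro.from_matrix(R.T@Rg).as_rotvec()
    q=read_state()["joint_positions"];e=plan.fk(q);print("model err",np.round(e[1]-p,4),"joints",q.round(2))
    qf,s=plan.seg(q,Rg,Tg);m=plan.margin(s);print("sim end q",qf.round(2),"min margin",m.min().round(3),"max dq total",np.abs(qf-q).round(2))
    print("turn",rv.round(4),np.degrees(np.linalg.norm(rv)).round(1),"shift old",(R.T@(Tg-p)).round(4),"new",(Rg.T@(Tg-p)).round(4))
E
python3 - <<'E'
from nx import *
rowsto(pose(136,0),np.array([.46,-.08,.38]))
# combined rows: per-row identical turn+shift : emulate
R,p=tool();Rg=pose(136,0);Tg=np.array([.46,-.08,.38]);n=8
rv=Ro.from_matrix(R.T@Rg).as_rotvec()/n
Rc=R
for i in range(n):
    Rc=Rc@Ro.from_rotvec(rv).as_matrix();print("row",rv.round(4).tolist(),(Rc.T@((Tg-p)/n)).round(4).tolist())
E
```

```text
model err [-0.0003 -0.0001 -0.0003] joints [ 1.22 -0.5  -1.47  1.76 -0.54  1.38  1.67]
sim end q [ 1.28 -0.01 -1.16  1.54 -0.01  1.61  2.5 ] min margin 0.026 max dq total [0.06 0.49 0.31 0.22 0.52 0.23 0.82]
turn [ 0.0897 -0.0033 -0.5376] 31.2 shift old [-0.3476 -0.0403 -0.1283] new [-0.2754 -0.2232 -0.1151]
row [0.0112, -0.0004, -0.0672] [-0.043, -0.0081, -0.0159]
row [0.0112, -0.0004, -0.0672] [-0.0424, -0.0112, -0.0158]
row [0.0112, -0.0004, -0.0672] [-0.0415, -0.0142, -0.0157]
row [0.0112, -0.0004, -0.0672] [-0.0405, -0.0171, -0.0155]
row [0.0112, -0.0004, -0.0672] [-0.0392, -0.0199, -0.0152]
row [0.0112, -0.0004, -0.0672] [-0.0378, -0.0227, -0.015]
row [0.0112, -0.0004, -0.0672] [-0.0362, -0.0254, -0.0147]
row [0.0112, -0.0004, -0.0672] [-0.0344, -0.0279, -0.0144]
```

Emit:
arm_command:
  commands:
    - [[0.0112, 0, -0.0672, -0.043, -0.0081, -0.0159, 100], [0.0112, 0, -0.0672, -0.0424, -0.0112, -0.0158, 100], [0.0112, 0, -0.0672, -0.0415, -0.0142, -0.0157, 100], [0.0112, 0, -0.0672, -0.0405, -0.0171, -0.0155, 100], [0.0112, 0, -0.0672, -0.0392, -0.0199, -0.0152, 100], [0.0112, 0, -0.0672, -0.0378, -0.0227, -0.015, 100], [0.0112, 0, -0.0672, -0.0362, -0.0254, -0.0147, 100], [0.0112, 0, -0.0672, -0.0344, -0.0279, -0.0144, 100], [0, 0, 0, 0, 0, 0, 100]]

```text
time: 18.65
ee_pos: [0.4356, -0.0868, 0.3773]
eef_rot: [0.377, 0.926, 0.002, -0.001]
ft_force: [-0.0, 0.8, -0.8]
width: 0.0873
```

```bash
cat >> nx.py <<'E'
def rows(Rg,Tg,n):
    rowsto(Rg,Tg);R,p=tool();rv=Ro.from_matrix(R.T@Rg).as_rotvec()/n;Rc=R
    for i in range(n):
        Rc=Rc@Ro.from_rotvec(rv).as_matrix();print("["+", ".join(f"{v:.4f}" for v in np.r_[rv,Rc.T@((Tg-p)/n)])+", 100],",end=" ")
    print()
E
python3 - <<'E'
from nx import *
print(tool()[1]);rows(pose(73,0),np.array([.69,.28,.31]),10)
E
```

```text
[ 0.43556179 -0.08682693  0.37725227]
model err [ 0.0008  0.0007 -0.0003] joints [ 1.18 -0.11 -0.98  1.6  -0.09  1.6   2.58]
sim end q [-0.07  0.76 -0.85  0.82  0.55  1.73  0.61] min margin 0.128 max dq total [1.26 0.86 0.13 0.78 0.64 0.13 1.96]
turn [-1.0000e-04 -4.9000e-03  1.0949e+00] 62.7 shift old [0.0736 0.4401 0.0686] new [0.4252 0.1361 0.0673]
[-0.0000, -0.0005, 0.1095, 0.0121, 0.0429, 0.0069, 100], [-0.0000, -0.0005, 0.1095, 0.0167, 0.0414, 0.0068, 100], [-0.0000, -0.0005, 0.1095, 0.0212, 0.0393, 0.0068, 100], [-0.0000, -0.0005, 0.1095, 0.0253, 0.0367, 0.0068, 100], [-0.0000, -0.0005, 0.1095, 0.0292, 0.0337, 0.0068, 100], [-0.0000, -0.0005, 0.1095, 0.0327, 0.0304, 0.0068, 100], [-0.0000, -0.0005, 0.1095, 0.0358, 0.0266, 0.0068, 100], [-0.0000, -0.0005, 0.1095, 0.0385, 0.0225, 0.0068, 100], [-0.0000, -0.0005, 0.1095, 0.0408, 0.0182, 0.0067, 100], [-0.0000, -0.0005, 0.1095, 0.0425, 0.0136, 0.0067, 100],
```

Emit:
arm_command:
  commands:
    - [[0, 0, 0.1095, 0.0121, 0.0429, 0.0069, 100], [0, 0, 0.1095, 0.0167, 0.0414, 0.0068, 100], [0, 0, 0.1095, 0.0212, 0.0393, 0.0068, 100], [0, 0, 0.1095, 0.0253, 0.0367, 0.0068, 100], [0, 0, 0.1095, 0.0292, 0.0337, 0.0068, 100], [0, 0, 0.1095, 0.0327, 0.0304, 0.0068, 100], [0, 0, 0.1095, 0.0358, 0.0266, 0.0068, 100], [0, 0, 0.1095, 0.0385, 0.0225, 0.0068, 100], [0, 0, 0.1095, 0.0408, 0.0182, 0.0067, 100], [0, 0, 0.1095, 0.0425, 0.0136, 0.0067, 100], [0, 0, 0, 0, 0, 0, 100]]

```text
time: 20.02
ee_pos: [0.6442, 0.3146, 0.3076]
eef_rot: [0.801, 0.599, -0.001, -0.003]
ft_force: [-0.8, 0.3, 0.6]
width: 0.0869
```

```bash
python3 - <<'E'
from nx import *
print(tool()[1]);R=pose(105,30);rows(R,np.array([.503,.33,.04])+R[:,2]*.011+[-.02,0,.16],8)
E
```

```text
[0.64417989 0.31458251 0.30764047]
model err [-0.0148 -0.0014  0.0025] joints [-0.03  0.68 -0.94  0.99  0.53  1.69  0.51]
sim end q [ 0.42  0.09 -1.24  1.99  0.53  0.73  0.7 ] min margin 0.23 max dq total [0.45 0.59 0.3  1.   0.   0.96 0.19]
turn [-0.5159  0.1397 -0.5371] 43.4 shift old [-0.0282 -0.1535  0.1181] new [ 0.0566 -0.1852  0.0284]
[-0.0645, 0.0175, -0.0671, -0.0024, -0.0203, 0.0134, 100], [-0.0645, 0.0175, -0.0671, -0.0013, -0.0212, 0.0121, 100], [-0.0645, 0.0175, -0.0671, -0.0000, -0.0220, 0.0107, 100], [-0.0645, 0.0175, -0.0671, 0.0013, -0.0226, 0.0092, 100], [-0.0645, 0.0175, -0.0671, 0.0027, -0.0230, 0.0078, 100], [-0.0645, 0.0175, -0.0671, 0.0041, -0.0233, 0.0064, 100], [-0.0645, 0.0175, -0.0671, 0.0056, -0.0233, 0.0049, 100], [-0.0645, 0.0175, -0.0671, 0.0071, -0.0231, 0.0035, 100],
```

```bash
cat > tail.py <<'E'
from plan import *
from bench import read_state
q=read_state()["joint_positions"]
tin=np.array([.503,.330,.040])
for lean in (26,30,35):
  for wp in ([.49,.02,.24],[.52,.03,.26]):
    qq=q;Rg=pose(105,lean);g=tin+Rg[:,2]*.011;Rd=pose(93.2,lean);out=[]
    for R,T in((Rg,g+[-.02,0,.16]),(Rg,g),(Rg,g+[0,0,.15]),(Rd,np.array(wp)),(Rd,dk(.1,0,.09)+Rd[:,2]*.011),(Rd,dk(.1,0,.032)+Rd[:,2]*.011)):
        qq,s_=seg(qq,R,T);m=margin(s_);out.append(m.min().round(2))
    print(lean,wp,out,qq.round(2))
E
python3 tail.py
```

```text
26 [0.49, 0.02, 0.24] [np.float64(0.23), np.float64(0.26), np.float64(0.28), np.float64(0.16), np.float64(0.2), np.float64(0.31)] [ 0.56  0.25 -0.71  2.11  0.44  0.42  1.17]
26 [0.52, 0.03, 0.26] [np.float64(0.23), np.float64(0.26), np.float64(0.28), np.float64(0.18), np.float64(0.26), np.float64(0.32)] [ 0.59  0.25 -0.74  2.1   0.46  0.43  1.15]
30 [0.49, 0.02, 0.24] [np.float64(0.23), np.float64(0.26), np.float64(0.27), np.float64(0.12), np.float64(0.17), np.float64(0.25)] [ 0.46  0.2  -0.6   2.17  0.44  0.31  1.15]
30 [0.52, 0.03, 0.26] [np.float64(0.23), np.float64(0.26), np.float64(0.27), np.float64(0.19), np.float64(0.22), np.float64(0.25)] [ 0.5   0.21 -0.63  2.17  0.46  0.31  1.13]
35 [0.49, 0.02, 0.24] [np.float64(0.24), np.float64(0.24), np.float64(0.24), np.float64(0.07), np.float64(0.12), np.float64(0.11)] [ 0.3   0.15 -0.42  2.24  0.54  0.17  1.03]
35 [0.52, 0.03, 0.26] [np.float64(0.24), np.float64(0.24), np.float64(0.24), np.float64(0.14), np.float64(0.18), np.float64(0.11)] [ 0.33  0.16 -0.46  2.24  0.56  0.17  1.  ]
```

Emit:
arm_command:
  commands:
    - [[-0.0645, 0.0175, -0.0671, -0.0024, -0.0203, 0.0134, 100], [-0.0645, 0.0175, -0.0671, -0.0013, -0.0212, 0.0121, 100], [-0.0645, 0.0175, -0.0671, 0, -0.022, 0.0107, 100], [-0.0645, 0.0175, -0.0671, 0.0013, -0.0226, 0.0092, 100], [-0.0645, 0.0175, -0.0671, 0.0027, -0.023, 0.0078, 100], [-0.0645, 0.0175, -0.0671, 0.0041, -0.0233, 0.0064, 100], [-0.0645, 0.0175, -0.0671, 0.0056, -0.0233, 0.0049, 100], [-0.0645, 0.0175, -0.0671, 0.0071, -0.0231, 0.0035, 100], [0, 0, 0, 0, 0, 0, 100]]

```text
time: 21.15
ee_pos: [0.4824, 0.3365, 0.2013]
eef_rot: [0.588, 0.766, 0.204, 0.162]
ft_force: [1.0, 0.2, 0.8]
width: 0.0871
```

```bash
python3 - <<'E'
from nx import *
c=camera("wrist");cv2.imwrite("pics/w15.png",c["frame"][:,:,::-1])
import pickle;pickle.dump(c,open("w15.pkl","wb"));print(tool(),read_state()["joint_positions"].round(2))
E
```

```text
(array([[-0.25387379,  0.83506501,  0.48807226],
       [ 0.96722407,  0.22182389,  0.12357897],
       [-0.00506961,  0.5034487 , -0.86401025]]), array([0.4841204 , 0.33678065, 0.20267973])) [ 0.39  0.04 -1.24  1.99  0.49  0.74  0.7 ]
```

View pics/w15.png

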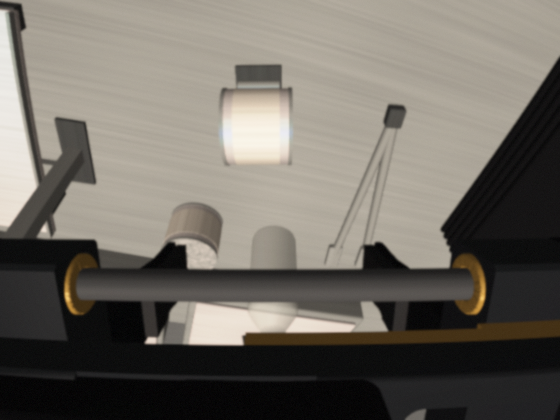

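```bash
python3 - <<'E'
from h import *
import pickle;c=pickle.load(open("w15.pkl","rb"));crop(c,"w15c.png",205,55,310,175,6)
o,v=ray(c,[(256,87.5),(256,165.5)]);v/=np.linalg.norm(v,axis=1)[:,None];b=v.sum(0);b/=np.linalg.norm(b)
X=o+b*((.04-o[2])/b[2]);print("centre",X,"half angle",np.degrees(np.arccos(v[0]@v[1]))/2,"pred",np.degrees(np.arcsin(.032/np.linalg.norm(X-o))))
E
```

```text
centre [0.50749547 0.32601682 0.04      ] half angle 6.05682688724968 pred 6.002525026566161
```

View pics/w15c.png

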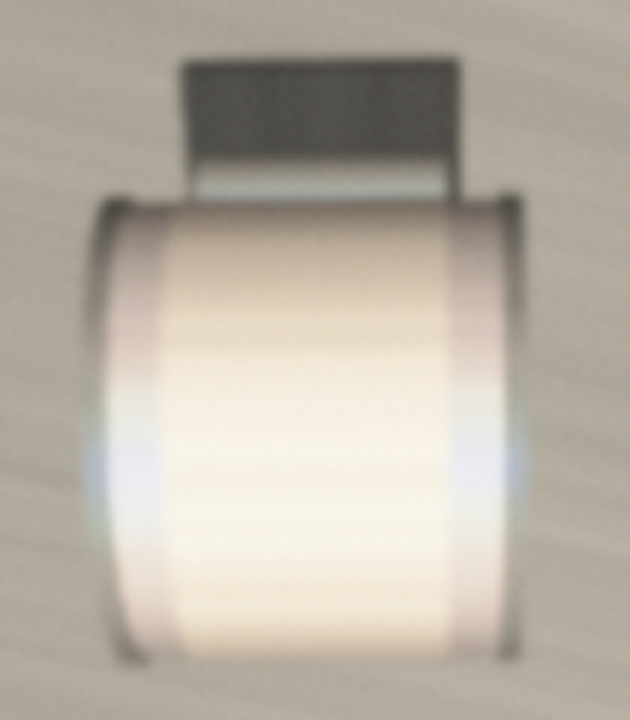

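```bash
python3 - <<'E'
from h import *
import pickle;c=pickle.load(open("w15.pkl","rb"))
def un(p): return (np.array(p,float)+.5)/6-.5+np.array((205,55))
P=plane(c,un([(183,62),(460,61)]),.002);d=P[1]-P[0];print(P,np.linalg.norm(d),np.degrees(np.arctan2(d[1],d[0])),P.mean(0))
P=plane(c,un([(163,210),(450,208),(180,655),(450,655)]),.055);
for a,b in((0,1),(2,3)): d=P[b]-P[a];print(np.degrees(np.arctan2(d[1],d[0])),np.linalg.norm(d))
d=(P[2]+P[3]-P[0]-P[1]);print("perp",np.degrees(np.arctan2(d[1],d[0])))
Rg,q=tool();print("tool yaw",np.degrees(np.arctan2(Rg[1,0],Rg[0,0])))
c0=P.mean(0)
E
```

```text
[[0.47490474 0.29838145 0.002     ]
 [0.46464251 0.33659195 0.002     ]] 0.03956457586381606 105.03324116408082 [0.46977362 0.3174867  0.002     ]
105.277437306549 0.035388156035379564
105.07217680376293 0.03912436503656345
perp 13.857270692493417
tool yaw 104.70705521659136
```

```bash
python3 - <<'E'
from nx import *
R=pose(105.1,30);g=np.array([.507,.3265,.040])+R[:,2]*.011
print(g);rows(R,g+[0,0,.08],3);print((R.T@[0,0,-.08]).round(4))
E
```

```text
[0.5123101  0.32793277 0.03047372]
model err [-0.0096  0.0037 -0.0038] joints [ 0.39  0.04 -1.24  1.99  0.49  0.74  0.7 ]
sim end q [ 0.22  0.3  -1.07  2.03  0.89  0.67  0.43] min margin 0.248 max dq total [0.17 0.25 0.16 0.04 0.4  0.07 0.27]
turn [ 0.004   0.0078 -0.0034] 0.5 shift old [-0.0152 -0.0248  0.0923] new [-0.0159 -0.0245  0.0923]
[0.0013, 0.0026, -0.0011, -0.0052, -0.0082, 0.0308, 100], [0.0013, 0.0026, -0.0011, -0.0052, -0.0082, 0.0308, 100], [0.0013, 0.0026, -0.0011, -0.0053, -0.0082, 0.0308, 100], 
[ 0.     -0.04    0.0693]
```

Emit:
arm_command:
  commands:
    - [[0.0013, 0.0026, -0.0011, -0.0052, -0.0082, 0.0308, 100], [0.0013, 0.0026, -0.0011, -0.0052, -0.0082, 0.0308, 100], [0.0013, 0.0026, -0.0011, -0.0053, -0.0082, 0.0308, 100], [0, 0, 0, 0, 0, 0, 100], [0, 0, 0, 0, 0, 0, 100]]

```text
time: 21.82
ee_pos: [0.5133, 0.3301, 0.112]
eef_rot: [0.587, 0.767, 0.207, 0.156]
ft_force: [-0.4, 0.1, 0.3]
width: 0.0868
```

```bash
python3 - <<'E'
from nx import *
c=camera("wrist");cv2.imwrite("pics/w16.png",c["frame"][:,:,::-1])
R=pose(105.1,30);g=np.array([.507,.3265,.040])+R[:,2]*.011
rows(R,g,4)
E
```

```text
model err [-0.0125  0.0023 -0.0043] joints [ 0.22  0.29 -1.09  2.05  0.9   0.67  0.4 ]
sim end q [ 0.06  0.43 -0.92  2.08  1.18  0.62  0.16] min margin 0.342 max dq total [0.16 0.15 0.17 0.03 0.29 0.05 0.24]
turn [ 0.0015 -0.0039 -0.0013] 0.3 shift old [-0.0022 -0.0425  0.07  ] new [-0.0019 -0.0424  0.0701]
[0.0004, -0.0010, -0.0003, -0.0005, -0.0106, 0.0175, 100], [0.0004, -0.0010, -0.0003, -0.0005, -0.0106, 0.0175, 100], [0.0004, -0.0010, -0.0003, -0.0005, -0.0106, 0.0175, 100], [0.0004, -0.0010, -0.0003, -0.0005, -0.0106, 0.0175, 100],
```

View pics/w16.png

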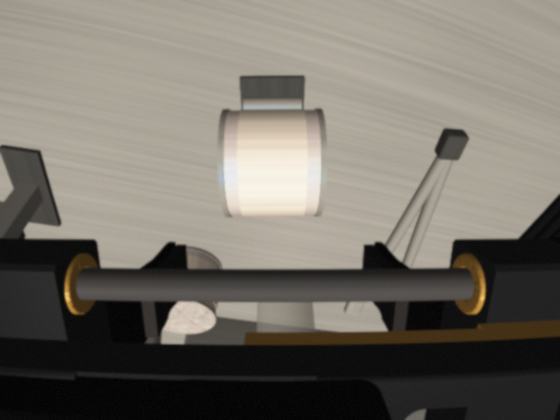

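Emit:
arm_command:
  commands:
    - [[0, 0, 0, -0.0003, -0.0106, 0.0175, 100], [0, 0, 0, -0.0003, -0.0106, 0.0175, 100], [0, 0, 0, -0.0003, -0.0106, 0.0175, 100], [0.0008, -0.002, 0, 0, -0.0106, 0.0175, 100], [0, 0, 0, 0, 0, 0, 100], [0, 0, 0, 0, 0, 0, 100]]

```text
time: 22.62
ee_pos: [0.5121, 0.3288, 0.0305]
eef_rot: [0.588, 0.767, 0.206, 0.157]
ft_force: [0.2, -0.2, -0.3]
width: 0.0871
```

```bash
python3 - <<'E'
from nx import *
c=camera("wrist");cv2.imwrite("pics/w17.png",c["frame"][:,:,::-1])
R=pose(105.1,30);g=np.array([.507,.3265,.040])+R[:,2]*.011
rows(R,g,1);print(read_state()["ft_force"])
E
```

```text
model err [-0.0134 -0.0004 -0.0053] joints [ 0.05  0.42 -0.92  2.1   1.2   0.61  0.11]
sim end q [ 0.06  0.43 -0.92  2.08  1.18  0.62  0.16] min margin 0.329 max dq total [0.01 0.01 0.   0.03 0.02 0.01 0.05]
turn [ 0.001  -0.0015 -0.0012] 0.1 shift old [-0.0008 -0.0001  0.    ] new [-0.0008 -0.0001  0.    ]
[0.0010, -0.0015, -0.0012, -0.0008, -0.0001, 0.0000, 100], 
[ 0.14244332 -0.42275347  0.12020343]
```

View pics/w17.png

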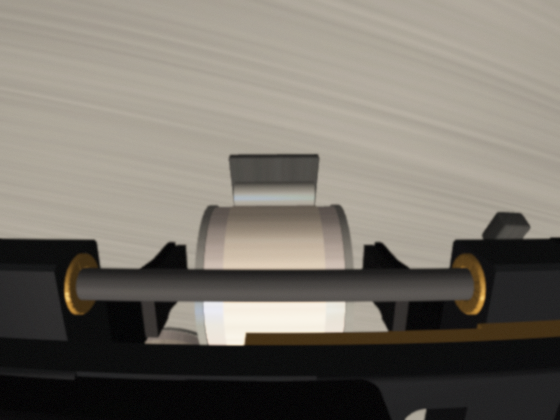

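Emit:
arm_command:
  commands:
    - [[0, 0, 0, 0, 0, 0, 75], [0, 0, 0, 0, 0, 0, 66], [0, 0, 0, 0, 0, 0, 50], [0, 0, 0, 0, 0, 0, 50], [0, 0, 0, 0, 0, 0, 50], [0, 0, 0, 0, 0, 0, 50]]
  newtons: 25

```text
time: 23.42
ee_pos: [0.5114, 0.3283, 0.0288]
eef_rot: [0.588, 0.767, 0.205, 0.156]
ft_force: [0.0, -0.1, 1.0]
width: 0.0561
```

Emit:
arm_command:
  commands:
    - [[0, 0, 0, 0, 0.005, -0.0087, 50], [0, 0, 0, 0, 0.0125, -0.0217, 50], [0, 0, 0, 0, 0.0175, -0.0303, 50], [0, 0, 0, 0, 0.02, -0.0346, 50], [0, 0, 0, 0, 0.02, -0.0346, 50], [0, 0, 0, 0, 0, 0, 50]]

```text
time: 24.18
ee_pos: [0.5125, 0.3285, 0.1813]
eef_rot: [0.588, 0.766, 0.207, 0.158]
ft_force: [-0.1, -0.3, -3.4]
width: 0.056
```

```bash
python3 - <<'E'
from nx import *
c=camera("wrist");cv2.imwrite("pics/w18.png",c["frame"][:,:,::-1])
s=read_state();print(s["ft_force"],s["width"])
rows(pose(93.2,30),np.array([.50,.02,.25]),10)
E
```

```text
[ 0.26482902 -1.0554923  -3.1092795 ] 0.05574706227622366
model err [-0.0112  0.0036 -0.0036] joints [ 0.37  0.16 -1.21  1.99  0.64  0.73  0.63]
sim end q [ 0.5  -0.36 -0.54  2.17 -0.26  0.77  1.71] min margin 0.141 max dq total [0.13 0.52 0.67 0.18 0.9  0.04 1.08]
turn [-0.0002 -0.1036  0.1783] 11.8 shift old [-0.2938 -0.0434 -0.1071] new [-0.3063  0.0103 -0.0759]
[-0.0000, -0.0104, 0.0178, -0.0296, -0.0038, -0.0104, 100], [-0.0000, -0.0104, 0.0178, -0.0297, -0.0033, -0.0101, 100], [-0.0000, -0.0104, 0.0178, -0.0299, -0.0028, -0.0098, 100], [-0.0000, -0.0104, 0.0178, -0.0300, -0.0022, -0.0095, 100], [-0.0000, -0.0104, 0.0178, -0.0302, -0.0017, -0.0092, 100], [-0.0000, -0.0104, 0.0178, -0.0303, -0.0011, -0.0089, 100], [-0.0000, -0.0104, 0.0178, -0.0304, -0.0006, -0.0085, 100], [-0.0000, -0.0104, 0.0178, -0.0305, -0.0001, -0.0082, 100], [-0.0000, -0.0104, 0.0178, -0.0306, 0.0005, -0.0079, 100], [-0.0000, -0.0104, 0.0178, -0.0306, 0.0010, -0.0076, 100],
```

View pics/w18.png

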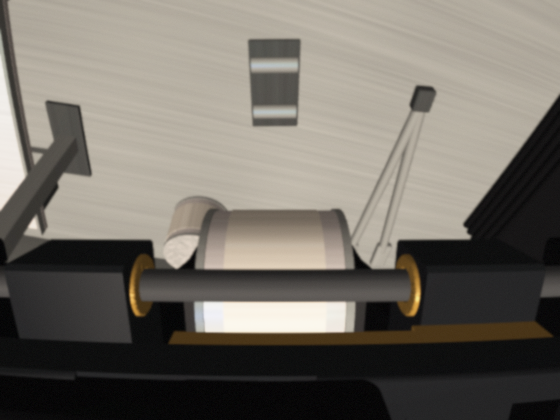

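Emit:
arm_command:
  commands:
    - [[0, -0.0104, 0.0178, -0.0296, -0.0038, -0.0104, 50], [0, -0.0104, 0.0178, -0.0297, -0.0033, -0.0101, 50], [0, -0.0104, 0.0178, -0.0299, -0.0028, -0.0098, 50], [0, -0.0104, 0.0178, -0.03, -0.0022, -0.0095, 50], [0, -0.0104, 0.0178, -0.0302, -0.0017, -0.0092, 50], [0, -0.0104, 0.0178, -0.0303, -0.0011, -0.0089, 50], [0, -0.0104, 0.0178, -0.0304, -0.0006, -0.0085, 50], [0, -0.0104, 0.0178, -0.0305, -0.0001, -0.0082, 50], [0, -0.0104, 0.0178, -0.0306, 0.0005, -0.0079, 50], [0, -0.0104, 0.0178, -0.0306, 0.001, -0.0076, 50], [0, 0, 0, 0, 0, 0, 50]]

```text
time: 25.6
ee_pos: [0.5054, 0.0179, 0.2474]
eef_rot: [0.665, 0.701, 0.186, 0.176]
ft_force: [1.0, 0.1, -4.1]
width: 0.0562
```

```bash
python3 - <<'E'
from nx import *
c=camera("wrist");cv2.imwrite("pics/w19.png",c["frame"][:,:,::-1])
s=read_state();print(s["ft_force"],s["width"],indeck(s["ee_pos"]))
R=pose(93.2,30)
print("tin in tool approx 0,0,-.011; deck pos tin",indeck(tool()[1]-tool()[0][:,2]*.011))
rows(R,dk(.112,0,.085)+R[:,2]*.011,5)
E
```

```text
[-0.64146044  1.4913369  -2.63892895] 0.055741001032923614 [0.04797263 0.01376156 0.22092583]
tin in tool approx 0,0,-.011; deck pos tin [0.04390304 0.01375299 0.23114533]
model err [ 0.0053 -0.0033  0.0019] joints [ 0.56 -0.33 -0.58  2.14 -0.26  0.76  1.72]
sim end q [ 0.58  0.12 -0.7   2.12  0.24  0.42  1.33] min margin 0.214 max dq total [0.02 0.44 0.12 0.02 0.5  0.35 0.39]
turn [-0.005  -0.0008 -0.0008] 0.3 shift old [-0.0139  0.0093  0.161 ] new [-0.0138  0.0084  0.161 ]
[-0.0010, -0.0002, -0.0002, -0.0028, 0.0018, 0.0322, 100], [-0.0010, -0.0002, -0.0002, -0.0028, 0.0018, 0.0322, 100], [-0.0010, -0.0002, -0.0002, -0.0028, 0.0018, 0.0322, 100], [-0.0010, -0.0002, -0.0002, -0.0028, 0.0017, 0.0322, 100], [-0.0010, -0.0002, -0.0002, -0.0028, 0.0017, 0.0322, 100],
```

View pics/w19.png

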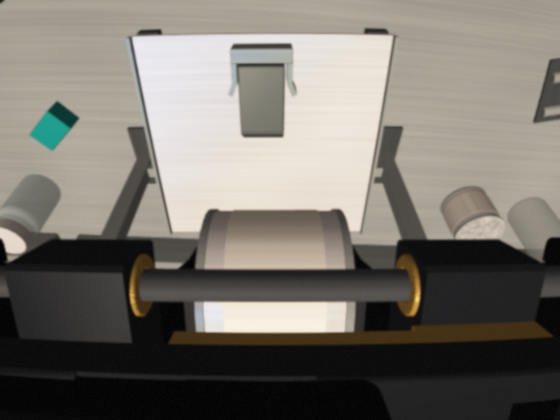

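```bash
python3 - <<'E'
from nx import *
R=pose(93.2,30)
rows(R,dk(.075,0,.10)+R[:,2]*.011,4)
E
```

```text
model err [ 0.0053 -0.0033  0.0019] joints [ 0.56 -0.33 -0.58  2.14 -0.26  0.76  1.72]
sim end q [ 0.62 -0.01 -0.72  2.2   0.03  0.42  1.51] min margin 0.208 max dq total [0.06 0.31 0.13 0.06 0.29 0.34 0.21]
turn [-0.005  -0.0008 -0.0008] 0.3 shift old [-0.0139 -0.0196  0.1333] new [-0.0138 -0.0202  0.1332]
[-0.0013, -0.0002, -0.0002, -0.0035, -0.0049, 0.0333, 100], [-0.0013, -0.0002, -0.0002, -0.0035, -0.0050, 0.0333, 100], [-0.0013, -0.0002, -0.0002, -0.0034, -0.0050, 0.0333, 100], [-0.0013, -0.0002, -0.0002, -0.0034, -0.0051, 0.0333, 100],
```

Emit:
arm_command:
  commands:
    - [[-0.0013, 0, 0, -0.0035, -0.0049, 0.0333, 50], [-0.0013, 0, 0, -0.0035, -0.005, 0.0333, 50], [-0.0013, 0, 0, -0.0034, -0.005, 0.0333, 50], [-0.0013, 0, 0, -0.0034, -0.0051, 0.0333, 50], [0, 0, 0, 0, 0, 0, 50], [0, 0, 0, 0, 0, 0, 50]]

```text
time: 26.4
ee_pos: [0.5563, 0.0102, 0.1244]
eef_rot: [0.663, 0.702, 0.19, 0.178]
ft_force: [0.1, 0.3, -2.4]
width: 0.0562
```

```bash
python3 - <<'E'
from nx import *
c=camera("wrist");cv2.imwrite("pics/w20.png",c["frame"][:,:,::-1])
s=read_state();print(s["ft_force"],s["width"]);print("tin",indeck(tool()[1]-tool()[0][:,2]*.011))
R=pose(93.2,30)
rows(R,dk(.106,0,.06)+R[:,2]*.011,2)
E
```

```text
[-0.44348324  0.32828589 -3.33926685] 0.055674647216393675
tin [0.07690751 0.00135291 0.10291778]
model err [ 0.0016  0.001  -0.001 ] joints [ 0.63 -0.01 -0.73  2.2   0.04  0.42  1.49]
sim end q [ 0.56  0.16 -0.69  2.14  0.35  0.37  1.24] min margin 0.24 max dq total [0.07 0.17 0.04 0.05 0.3  0.05 0.25]
turn [ 0.0046 -0.0009  0.002 ] 0.3 shift old [-0.0014  0.0106  0.0507] new [-0.0014  0.0108  0.0507]
[0.0023, -0.0005, 0.0010, -0.0007, 0.0054, 0.0254, 100], [0.0023, -0.0005, 0.0010, -0.0007, 0.0054, 0.0253, 100],
```

View pics/w20.png

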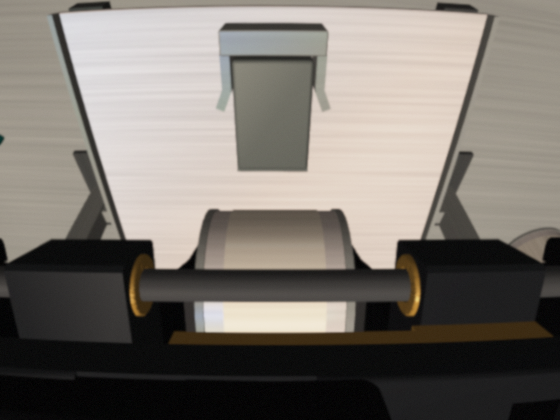

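Emit:
arm_command:
  commands:
    - [[0.0023, -0.0005, 0.001, -0.0007, 0.0054, 0.0254, 50], [0.0023, -0.0005, 0.001, -0.0007, 0.0054, 0.0253, 50], [0, 0, 0, 0, 0, 0, 50], [0, 0, 0, 0, 0, 0, 50]]

```text
time: 26.95
ee_pos: [0.5914, 0.0102, 0.087]
eef_rot: [0.664, 0.702, 0.188, 0.178]
ft_force: [-0.7, 0.0, -2.5]
width: 0.0563
```

```bash
python3 - <<'E'
from nx import *
s=read_state();print(s["ft_force"],s["width"]);print("tin",indeck(tool()[1]-tool()[0][:,2]*.011))
R=pose(93.2,30)
rows(R,dk(.106,0,.036)+R[:,2]*.011,2)
print("unit deck x,z in tool",(R.T@ux).round(3),(R.T@uz).round(3))
t=camera("top");crop(t,"t21.png",225,150,335,240,7)
t=camera("scene");crop(t,"s21.png",200,200,360,310,5)
E
```

```text
[-0.74555054  0.03875032 -2.52838532] 0.056343805851721475
tin [ 0.10600275 -0.0003273   0.06032614]
model err [-0.0019  0.0028 -0.0025] joints [ 0.56  0.16 -0.7   2.15  0.36  0.37  1.22]
sim end q [ 0.51  0.21 -0.65  2.15  0.46  0.33  1.13] min margin 0.268 max dq total [0.05 0.05 0.05 0.   0.1  0.04 0.08]
turn [ 0.0003  0.0005 -0.0002] 0.0 shift old [ 0.0003 -0.0091  0.0226] new [ 0.0003 -0.0091  0.0226]
[0.0002, 0.0003, -0.0001, 0.0002, -0.0046, 0.0113, 100], [0.0002, 0.0003, -0.0001, 0.0002, -0.0046, 0.0113, 100], 
unit deck x,z in tool [-0.     0.927  0.375] [ 0.     0.375 -0.927]
```

View pics/s21.png

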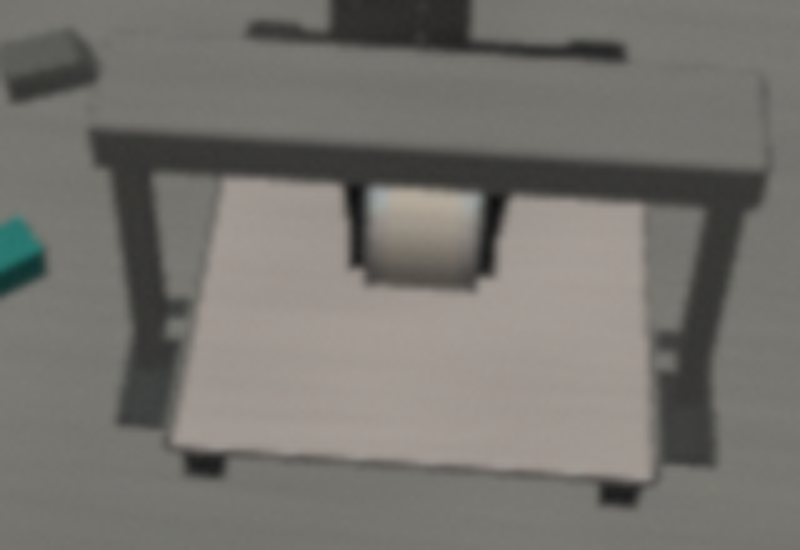

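Emit:
arm_command:
  commands:
    - [[0, 0, 0, 0, -0.003, 0.0075, 50], [0, 0, 0, 0, -0.003, 0.0075, 50], [0, 0, 0, 0, -0.003, 0.0075, 50], [0, 0, 0, 0, 0, 0, 50]]

```text
time: 27.55
ee_pos: [0.5945, 0.01, 0.0621]
eef_rot: [0.664, 0.702, 0.188, 0.178]
ft_force: [0.6, -1.2, -2.9]
width: 0.0563
```

Emit:
arm_command:
  commands:
    - [[0, 0, 0, 0, -0.0004, 0.001, 50], [0, 0, 0, 0, 0, 0, 50]]

```text
time: 27.8
ee_pos: [0.5952, 0.0101, 0.0613]
eef_rot: [0.664, 0.702, 0.188, 0.178]
ft_force: [0.1, -0.1, -3.4]
width: 0.0559
```

```bash
python3 - <<'E'
from nx import *
s=read_state();print(s["ft_force"],s["width"]);print("tin",indeck(tool()[1]-tool()[0][:,2]*.011))
c=camera("wrist");cv2.imwrite("pics/w22.png",c["frame"][:,:,::-1])
E
```

```text
[ 0.14402341 -0.12452538 -3.36019655] 0.055927536952390965
tin [ 0.10614403 -0.00065235  0.03440266]
```

View pics/w22.png

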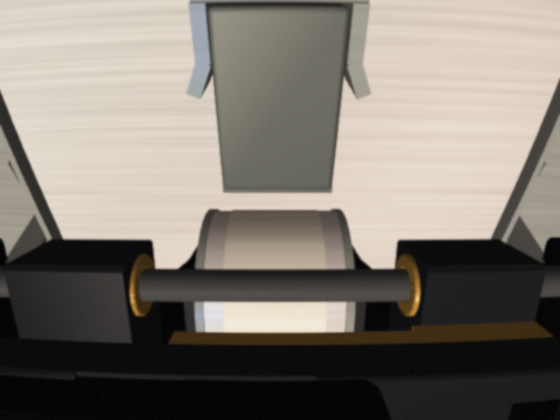

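Emit:
arm_command:
  commands:
    - [[0, 0, 0, 0, -0.0004, 0.001, 50], [0, 0, 0, 0, 0, 0, 50]]

```text
time: 28.1
ee_pos: [0.5951, 0.0101, 0.0596]
eef_rot: [0.664, 0.702, 0.188, 0.178]
ft_force: [0.2, 0.4, -4.2]
width: 0.0557
```

Emit:
arm_command:
  commands:
    - [[0, 0, 0, 0, -0.0004, 0.001, 50], [0, 0, 0, 0, 0, 0, 50]]

```text
time: 28.35
ee_pos: [0.5952, 0.0102, 0.0585]
eef_rot: [0.664, 0.702, 0.188, 0.177]
ft_force: [-0.6, 0.4, -3.3]
width: 0.056
```

Emit:
arm_command:
  commands:
    - [[0, 0, 0, 0, -0.0003, 0.0007, 50], [0, 0, 0, 0, 0, 0, 50]]

```text
time: 28.6
ee_pos: [0.5953, 0.0102, 0.0578]
eef_rot: [0.664, 0.702, 0.188, 0.178]
ft_force: [0.6, 0.5, -3.5]
width: 0.0557
```

Emit:
arm_command:
  commands:
    - [[0, 0, 0, 0, -0.0003, 0.0007, 50], [0, 0, 0, 0, 0, 0, 50]]

```text
time: 28.85
ee_pos: [0.5954, 0.0102, 0.057]
eef_rot: [0.664, 0.702, 0.188, 0.178]
ft_force: [0.7, -0.7, -2.5]
width: 0.0559
```

```bash
python3 - <<'E'
from nx import *
s=read_state();print(s["ft_force"],s["width"]);print("tin",indeck(tool()[1]-tool()[0][:,2]*.011))
E
```

```text
[ 0.70798404 -0.70305024 -2.45749771] 0.05593732759699551
tin [ 0.10578936 -0.00052244  0.03012052]
```

Emit:
arm_command:
  commands:
    - [[0, 0, 0, 0, -0.0002, 0.0005, 50], [0, 0, 0, 0, 0, 0, 50]]

```text
time: 29.1
ee_pos: [0.5955, 0.0102, 0.0568]
eef_rot: [0.664, 0.702, 0.188, 0.178]
ft_force: [-5.0, 0.6, 3.6]
width: 0.0559
```

Emit:
arm_command:
  commands:
    - [[0, 0, 0, 0, -0.0002, 0.0005, 50], [0, 0, 0, 0, 0, 0, 50]]

```text
time: 29.35
ee_pos: [0.5957, 0.0102, 0.0568]
eef_rot: [0.664, 0.702, 0.188, 0.178]
ft_force: [-13.0, 0.0, 13.0]
width: 0.0554
```

Emit:
arm_command:
  commands:
    - [[0, 0, 0, 0, 0.0003, -0.0008, 50], [0, 0, 0, 0, 0, 0, 50]]

```text
time: 29.6
ee_pos: [0.5955, 0.0102, 0.0569]
eef_rot: [0.664, 0.702, 0.188, 0.178]
ft_force: [-1.0, -0.5, -2.4]
width: 0.0564
```

Emit:
arm_command:
  commands:
    - [[0, 0, 0, 0, -0.0009, -0.0004, 50], [0, 0, 0, 0, -0.0009, -0.0004, 50], [0, 0, 0, 0, 0, 0, 50]]

```text
time: 29.98
ee_pos: [0.5934, 0.0101, 0.0566]
eef_rot: [0.664, 0.702, 0.188, 0.178]
ft_force: [-0.9, -0.2, -3.2]
width: 0.0562
```

Emit:
arm_command:
  commands:
    - [[0, 0, 0, 0, -0.0009, -0.0004, 50], [0, 0, 0, 0, 0, 0, 50]]

```text
time: 30.22
ee_pos: [0.5924, 0.01, 0.0565]
eef_rot: [0.664, 0.702, 0.188, 0.177]
ft_force: [0.2, -0.1, -3.0]
width: 0.0556
```

```bash
python3 - <<'E'
from nx import *
s=read_state();print(s["ft_force"],s["width"]);print("tin",indeck(tool()[1]-tool()[0][:,2]*.011))
c=camera("wrist");crop(c,"w23c.png",180,140,370,280,4)
E
```

```text
[ 0.23153159 -0.09303184 -2.95124267] 0.055649400494789496
tin [ 0.10274163 -0.00052877  0.03000766]
```

View pics/w23c.png

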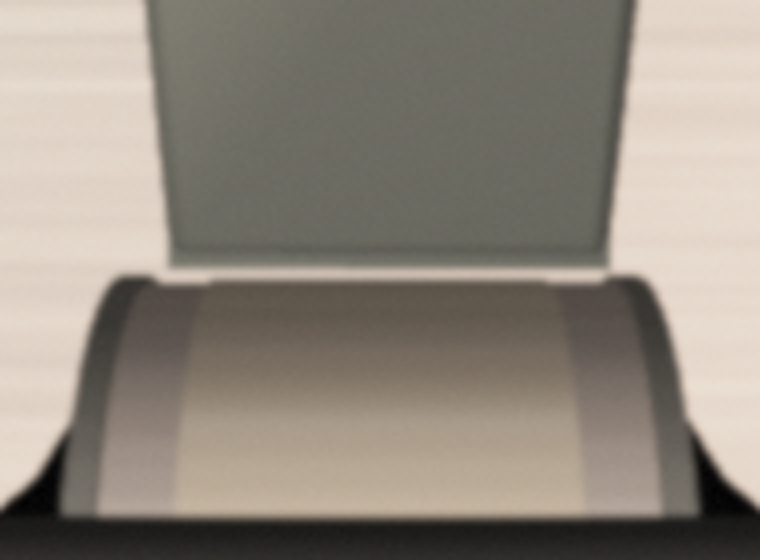

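Emit:
arm_command:
  commands:
    - [[0, 0, 0, 0, -0.0009, -0.0004, 50], [0, 0, 0, 0, 0, 0, 50]]

```text
time: 30.52
ee_pos: [0.5915, 0.01, 0.0564]
eef_rot: [0.664, 0.702, 0.188, 0.178]
ft_force: [-0.5, -0.7, -3.2]
width: 0.0557
```

Emit:
arm_command:
  commands:
    - [[0, 0, 0, 0, -0.0009, -0.0004, 50], [0, 0, 0, 0, 0, 0, 50]]

```text
time: 30.78
ee_pos: [0.5905, 0.0099, 0.0563]
eef_rot: [0.664, 0.702, 0.188, 0.178]
ft_force: [-0.4, -0.2, -2.8]
width: 0.0557
```

Emit:
arm_command:
  commands:
    - [[0, 0, 0, 0, -0.0005, -0.0002, 50], [0, 0, 0, 0, 0, 0, 50]]

```text
time: 31.02
ee_pos: [0.59, 0.0099, 0.0563]
eef_rot: [0.664, 0.702, 0.188, 0.178]
ft_force: [0.1, -0.2, -3.2]
width: 0.0563
```

Emit:
arm_command:
  commands:
    - [[0, 0, 0, 0, -0.0005, -0.0002, 50], [0, 0, 0, 0, 0, 0, 50]]

```text
time: 31.28
ee_pos: [0.5895, 0.0098, 0.0562]
eef_rot: [0.664, 0.702, 0.188, 0.178]
ft_force: [0.4, -0.6, -3.3]
width: 0.0557
```

Emit:
arm_command:
  commands:
    - [[0, 0, 0, 0, -0.0005, -0.0002, 50], [0, 0, 0, 0, 0, 0, 50]]

```text
time: 31.52
ee_pos: [0.5891, 0.0099, 0.0562]
eef_rot: [0.664, 0.702, 0.188, 0.178]
ft_force: [0.8, -0.4, -3.7]
width: 0.0557
```

Emit:
arm_command:
  commands:
    - [[0, 0, 0, 0, -0.0005, -0.0002, 50], [0, 0, 0, 0, 0, 0, 50]]

```text
time: 31.78
ee_pos: [0.5888, 0.0099, 0.0564]
eef_rot: [0.664, 0.702, 0.188, 0.178]
ft_force: [2.4, 0.3, -2.1]
width: 0.0559
```

```bash
python3 - <<'E'
from nx import *
s=read_state();print(s["ft_force"],s["width"]);print("tin",indeck(tool()[1]-tool()[0][:,2]*.011))
c=camera("wrist");crop(c,"w24c.png",180,140,370,280,4)
E
```

```text
[ 2.41483698  0.2882352  -2.05704243] 0.05588972465814793
tin [ 0.09915429 -0.00043874  0.03040736]
```

View pics/w24c.png

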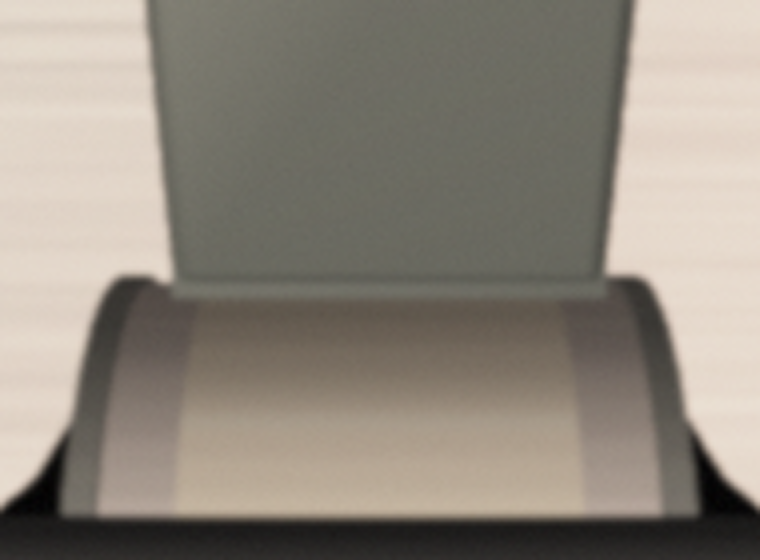

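Emit:
arm_command:
  commands:
    - [[0, 0, 0, 0, -0.0004, 0.0003, 50], [0, 0, 0, 0, 0, 0, 50], [0, 0, 0, 0, 0, 0, 50], [0, 0, 0, 0, 0, 0, 50]]

```text
time: 32.33
ee_pos: [0.5889, 0.0099, 0.0562]
eef_rot: [0.664, 0.702, 0.188, 0.178]
ft_force: [4.0, 0.6, 3.0]
width: 0.0558
```

Emit:
arm_command:
  commands:
    - [[0, 0, 0, 0, 0, 0, 55], [0, 0, 0, 0, 0, 0, 60], [0, 0, 0, 0, 0, 0, 63]]
  newtons: 5

```text
time: 32.7
ee_pos: [0.5889, 0.0099, 0.0561]
eef_rot: [0.664, 0.702, 0.188, 0.178]
ft_force: [5.0, 0.7, 4.7]
width: 0.0557
```

Emit:
arm_command:
  commands:
    - [[0, 0, 0, 0, 0, 0, 66], [0, 0, 0, 0, 0, 0, 69], [0, 0, 0, 0, 0, 0, 75], [0, 0, 0, 0, 0, 0, 82], [0, 0, 0, 0, 0, 0, 82]]

```text
time: 33.33
ee_pos: [0.5881, 0.0098, 0.0555]
eef_rot: [0.664, 0.702, 0.188, 0.177]
ft_force: [-0.4, -0.0, 0.6]
width: 0.0704
```

```bash
python3 - <<'E'
from nx import *
s=read_state();print(s["ft_force"],s["width"])
c=camera("wrist");cv2.imwrite("pics/w25.png",c["frame"][:,:,::-1])
E
```

```text
[-0.44439918 -0.03828484  0.62513228] 0.07044719030390231
```

View pics/w25.png

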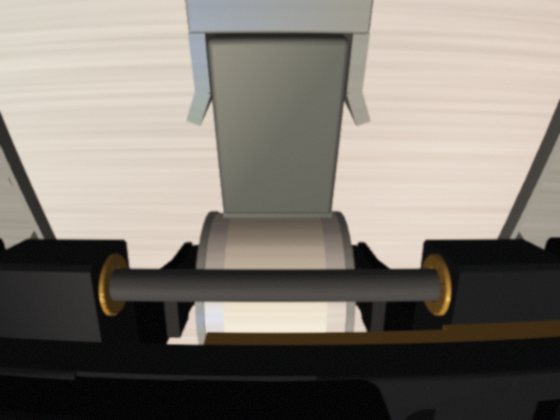

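Emit:
arm_command:
  commands:
    - [[0, 0, 0, 0, 0, -0.01, 90], [0, 0, 0, 0, 0, -0.02, 90], [0, 0, 0, 0, 0, -0.03, 90], [0, 0, 0, 0, 0, -0.03, 90], [0, 0, 0, 0, -0.01, -0.03, 90], [0, 0, 0, 0, -0.01, -0.03, 90], [0, 0, 0, 0, 0, 0, 90]]

```text
time: 34.25
ee_pos: [0.4961, 0.0042, 0.1773]
eef_rot: [0.664, 0.701, 0.188, 0.18]
ft_force: [1.1, -0.7, -0.4]
width: 0.0781
```

```bash
python3 - <<'E'
from nx import *
c=camera("wrist");cv2.imwrite("pics/w26.png",c["frame"][:,:,::-1])
t=camera("top");s=camera("scene");crop(t,"t26.png",120,130,440,290,2.4);crop(s,"s26.png",90,160,490,330,2)
import pickle;pickle.dump((c,t,s),open("c26.pkl","wb"))
E
```

```text
(no output)
```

View pics/w26.png

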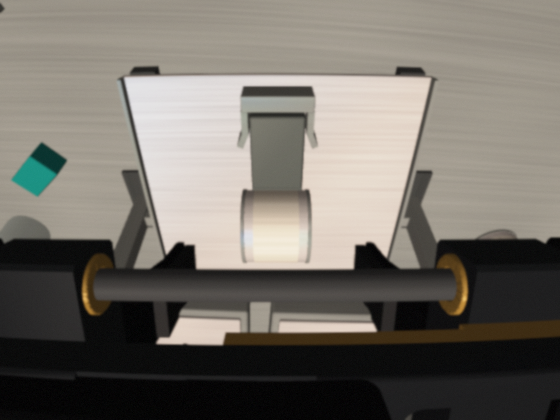

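View pics/s26.png

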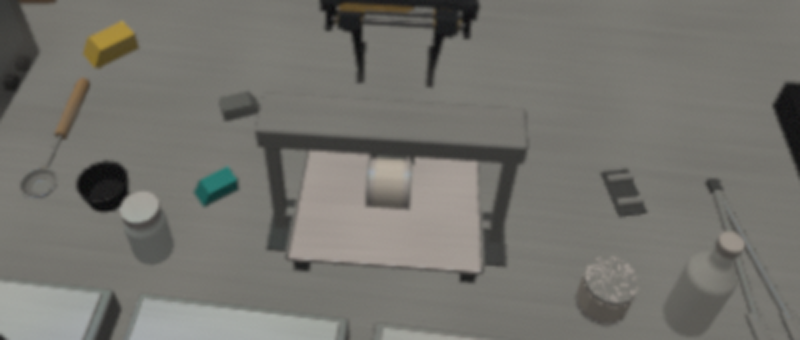

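```bash
python3 - <<'E'
from h import *
import pickle;c=pickle.load(open("c26.pkl","rb"))[0]
o,v=ray(c,[(276.5,188.5),(276.5,263.5)]);v/=np.linalg.norm(v,axis=1)[:,None];b=v.sum(0)
p=Od+uz*.032;print("tin",indeck(o+b*(((p-o)@uz)/(b@uz))))
P=plane(c,[(245,263),(307,263)],n=uz,p=Od+uz*.058);d=indeck(P[1])-indeck(P[0]);print("axis dev deg",np.degrees(np.arctan2(d[0],d[1])))
P=plane(c,[(251,115.5),(305,115.5)],n=uz,p=Od+uz*.034);print("chock rear top",indeck(P))
c2=camera("wrist");print("change",np.abs(c2["frame"][60:265,200:340].astype(int)-c["frame"][60:265,200:340]).mean())
E
```

```text
tin [0.10019606 0.00075594 0.032     ]
axis dev deg -0.07893278085346345
chock rear top [[-0.00049563 -0.01743411  0.034     ]
 [-0.00052883  0.02044815  0.034     ]]
change 6.357851335656214
```

```bash
python3 - <<'E'
from h import *
a=camera("wrist")["frame"].astype(int);b=camera("wrist")["frame"].astype(int)
print(np.abs(a-b)[60:265,200:340].mean(),read_state()["time"])
o,v=None,None
close_job()
E
```

```text
1.246562137049942 34.55
the job is handed in; nothing more can be done
```

The chock is home against the foot stop and the tin lies on its side on the deck, touching the chock. The job was handed in at about 34.6 s; the interface gives no verdict, so this rests on my own checks.

**What I did**
- I picked the larger grey chock, which measured 40.5 mm wide and 59 mm along its full-height part. I set it on the deck, then pushed it between the cheeks until the stop pushed back with about 9 N.
- I took the tin by its flat ends from the cradle, with the gripper leaning back 30°. I lowered it to deck contact and slid it down to the chock with light force: about 2 N at first touch and about 5 N just before release.
- I opened the fingers slowly and drew back along their axis.

**Last checks, deck frame**
- **Tin:** centre at x ≈ 100 mm and y ≈ 0.8 mm, within limits. Its axis is square to within about 0.1°.
- **Chock:** rear face within about 0.5 mm of the stop and 1.5 mm of the centre line.
- **Bystanders:** they looked undisturbed in the scene camera; I did not measure them.

**Things that went wrong or disagreed**
- On the way to the tin the arm ran into two joint limits, so I took a detour to a better arm position.
- My reading of the tin's height from the gripper was about 2 mm low. I used contact force to judge when it was down.
- The image-change check after release gave 6.4 and then 1.2. I read the first as the arm still settling, but did not look into it further.

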